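# Load sample bottles into the lamp test slide

## Task

Load the sample bottles for the lamp test. Free the clamp knob, lift the plunger and bring the crate to the left-hand loading notch, and let the plunger drop in there; then stand every bottle that is out on the table upright in a cell of its own. With all of them in, move the crate to the right-hand test notch under the lamp panel, let the plunger drop fully in, turn the clamp knob back until it is locked, and leave the other things on the table where they lie.

Things in the scene. Friction and masses are not known exactly. Their poses are not given: they have to be found in the camera images.
- bottle_1: one of three to five like sample bottles (None if absent in this run): an amber glass jar with a paper label and a black cap, round, 50 mm in diameter and 95 mm tall, 0.2 kg, bottom-heavy, standing loose on the table. Origin: centre of the underside, z up along its axis. Straight up to 66 mm, then a shoulder and the 45 mm cap. Grip it from above, across the upper body
- bottle_2: one of three to five like sample bottles (None if absent in this run): an amber glass jar with a paper label and a black cap, round, 50 mm in diameter and 95 mm tall, 0.2 kg, bottom-heavy, standing loose on the table. Origin: centre of the underside, z up along its axis. Straight up to 66 mm, then a shoulder and the 45 mm cap. Grip it from above, across the upper body
- bottle_3: one of three to five like sample bottles (None if absent in this run): an amber glass jar with a paper label and a black cap, round, 50 mm in diameter and 95 mm tall, 0.2 kg, bottom-heavy, standing loose on the table. Origin: centre of the underside, z up along its axis. Straight up to 66 mm, then a shoulder and the 45 mm cap. Grip it from above, across the upper body
- bottle_4: one of three to five like sample bottles (None if absent in this run): an amber glass jar with a paper label and a black cap, round, 50 mm in diameter and 95 mm tall, 0.2 kg, bottom-heavy, standing loose on the table. Origin: centre of the underside, z up along its axis. Straight up to 66 mm, then a shoulder and the 45 mm cap. Grip it from above, across the upper body
- bottle_5: one of three to five like sample bottles (None if absent in this run): an amber glass jar with a paper label and a black cap, round, 50 mm in diameter and 95 mm tall, 0.2 kg, bottom-heavy, standing loose on the table. Origin: centre of the underside, z up along its axis. Straight up to 66 mm, then a shoulder and the 45 mm cap. Grip it from above, across the upper body
- bed: the slide fixed to the table: dark base plate 470 mm long (its y, roughly sideways; +y is the left end), 235 mm deep, 12 mm thick. Origin: underside, midway along the slide, below the middle of the crate's depth; x points away from the robot, z up. An aluminium bar along its front (x = -130 mm) has three notches. The carriage with the crate runs along y
- lamp_panel (a point): centre of the underside of the grey lamp panel, 185 mm above the table, fixed to the bed on two posts behind, over the right end of the slide. The panel is 155 mm deep (bed's x), 150 mm wide (bed's y) and 14 mm thick
- carriage (a joint): position of the carriage along the bed's y, m, positive to the left, stops at -0.108 and +0.108. -0.10: test notch (right, under the lamp panel); 0: parking notch; +0.10: loading notch (left, clear of the panel). About 1.5 N of friction and viscous drag 12 N s/m when free; it is moved by the plunger knob
- crate (a point): centre of the floor of the grey open crate of 2 x 3 cells (154 x 229 mm outside, rim 36 mm above this floor), 34.5 mm above the table, moves with the carriage. Frame as the bed's: x to the back, y to the left along the slide
- cell_f1 (a point): centre of the floor of the front right cell of the crate; moves with the carriage. Frame as the bed's: x to the back, y to the left along the slide. Each of the six cells is 70 mm or more square inside, pitch 75 mm, with walls standing 36 mm above this floor, 4 mm thick
- cell_f2 (a point): centre of the floor of the front middle cell of the crate; moves with the carriage. Frame as the bed's: x to the back, y to the left along the slide. Each of the six cells is 70 mm or more square inside, pitch 75 mm, with walls standing 36 mm above this floor, 4 mm thick
- cell_f3 (a point): centre of the floor of the front left cell of the crate; moves with the carriage. Frame as the bed's: x to the back, y to the left along the slide. Each of the six cells is 70 mm or more square inside, pitch 75 mm, with walls standing 36 mm above this floor, 4 mm thick
- cell_b1 (a point): centre of the floor of the back right cell of the crate; moves with the carriage. Frame as the bed's: x to the back, y to the left along the slide. Each of the six cells is 70 mm or more square inside, pitch 75 mm, with walls standing 36 mm above this floor, 4 mm thick
- cell_b2 (a point): centre of the floor of the back middle cell of the crate; moves with the carriage. Frame as the bed's: x to the back, y to the left along the slide. Each of the six cells is 70 mm or more square inside, pitch 75 mm, with walls standing 36 mm above this floor, 4 mm thick
- cell_b3 (a point): centre of the floor of the back left cell of the crate; moves with the carriage. Frame as the bed's: x to the back, y to the left along the slide. Each of the six cells is 70 mm or more square inside, pitch 75 mm, with walls standing 36 mm above this floor, 4 mm thick
- plunger (a joint): lift of the index plunger, m: 0 seated in a notch, about 0.021 when its pin rides on top of the bar between notches (then the carriage runs freely), 0.034 fully up. Falls by its own weight (0.15 kg); the notches are 15 mm wide for a 9 mm round-ended pin, so it drops in within about 5 mm of a notch
- plunger_grip (a point): middle of the plunger's round black knob, 30 mm in diameter and 24 mm high, axis upright, on a stem at the front of the carriage, 65 mm to the right of the carriage's middle, 120 mm above the table when seated. Moves with it
- clamp (a joint): angle of the clamp knob, rad: 0 locked (its bar points fore and aft, along the bed's x), 1.4 free (its bar lies along the slide). Opening turns it counter-clockwise seen from above. Stays where left. Below about 0.4 the clamp drags on the bar and holds the carriage
- clamp_grip (a point): on the clamp knob's axis at the middle of its bar grip, 108 mm above the table, at the front of the carriage 65 mm to the left of its middle. The bar is 58 mm long (this point's x), 13 mm thick (its y) and 24 mm high; turns with the knob, its y is the line to pinch it along. 0.16 N m of friction
- multimeter: bystander, not to be disturbed: handheld multimeter, red and black, 140 x 70 x 43 mm, lying at the back left
- stripper: bystander, not to be disturbed: fibre stripping pliers with yellow handles, 58 x 138 x 12 mm, at the left edge
- cleaver: bystander, not to be disturbed: small white and black fibre cleaver, 66 x 63 x 41 mm, behind the bottles on the right
- screwdriver: bystander, not to be disturbed: green screwdriver, 150 mm long, lying in front of the slide
- hexkey: bystander, not to be disturbed: black hex key, 92 mm long, lying in front of the slide

How it is judged (in metres and radians):
On the way, in this order (a step that is already met when the one before it is completed fails the run):
1. the clamp knob is turned free (value of joint clamp above 0.7 rad), for 0.1 s.
2. the carriage stands at the loading notch with the plunger dropped in (value of joint carriage between 0.094 and 0.106 m and value of joint plunger below 0.005 m), for 0.2 s.
3. every bottle present stands upright on the floor of a cell, the carriage still in the loading notch (all of step 2 and x of bottle_1 in the frame of crate between -0.07 and 0.07 m and y of bottle_1 in the frame of crate between -0.108 and 0.108 m and z of bottle_1 in the frame of crate between -0.006 and 0.006 m and angle between each of bottle_1, bottle_2, bottle_3, bottle_4, bottle_5's own z axis and vertical below 0.12 rad and x of bottle_2 in the frame of crate between -0.07 and 0.07 m and y of bottle_2 in the frame of crate between -0.108 and 0.108 m and z of bottle_2 in the frame of crate between -0.006 and 0.006 m and x of bottle_3 in the frame of crate between -0.07 and 0.07 m and y of bottle_3 in the frame of crate between -0.108 and 0.108 m and z of bottle_3 in the frame of crate between -0.006 and 0.006 m and x of bottle_4 in the frame of crate between -0.07 and 0.07 m and y of bottle_4 in the frame of crate between -0.108 and 0.108 m and z of bottle_4 in the frame of crate between -0.006 and 0.006 m and x of bottle_5 in the frame of crate between -0.07 and 0.07 m and y of bottle_5 in the frame of crate between -0.108 and 0.108 m and z of bottle_5 in the frame of crate between -0.006 and 0.006 m), for 0.2 s.
4. the carriage stands at the test notch with the plunger dropped in (value of joint carriage between -0.106 and -0.094 m and value of joint plunger below 0.005 m), for 0.2 s.
5. the clamp is locked (all of step 4 and value of joint clamp below 0.2 rad), for 0.2 s.
At the end, for the whole second after the job is handed in: Every bottle present stands upright (within 0.12 rad) and at rest on the floor of a cell of the crate (within 6 mm in height), the carriage is in the test notch (within 6 mm of -0.10) with the plunger down (under 5 mm), and the clamp knob is within 0.2 rad of locked (all of step 5 and x of bottle_1 in the frame of crate between -0.07 and 0.07 m and y of bottle_1 in the frame of crate between -0.108 and 0.108 m and z of bottle_1 in the frame of crate between -0.006 and 0.006 m and angle between each of bottle_1, bottle_2, bottle_3, bottle_4, bottle_5's own z axis and vertical below 0.12 rad and x of bottle_2 in the frame of crate between -0.07 and 0.07 m and y of bottle_2 in the frame of crate between -0.108 and 0.108 m and z of bottle_2 in the frame of crate between -0.006 and 0.006 m and x of bottle_3 in the frame of crate between -0.07 and 0.07 m and y of bottle_3 in the frame of crate between -0.108 and 0.108 m and z of bottle_3 in the frame of crate between -0.006 and 0.006 m and x of bottle_4 in the frame of crate between -0.07 and 0.07 m and y of bottle_4 in the frame of crate between -0.108 and 0.108 m and z of bottle_4 in the frame of crate between -0.006 and 0.006 m and x of bottle_5 in the frame of crate between -0.07 and 0.07 m and y of bottle_5 in the frame of crate between -0.108 and 0.108 m and z of bottle_5 in the frame of crate between -0.006 and 0.006 m and linear speed of each of bottle_1, bottle_2, bottle_3, bottle_4, bottle_5 below 0.02 m/s); the robot touches nothing.
It fails at once if the multimeter is moved more than 4 cm (distance of multimeter from where it was at the start of the episode above 0.04 m).
It fails at once if the stripper is moved more than 4 cm (distance of stripper from where it was at the start of the episode above 0.04 m).
It fails at once if the cleaver is moved more than 4 cm (distance of cleaver from where it was at the start of the episode above 0.04 m).
It fails at once if the screwdriver is moved more than 4 cm (distance of screwdriver from where it was at the start of the episode above 0.04 m).
It fails at once if the hexkey is moved more than 4 cm (distance of hexkey from where it was at the start of the episode above 0.04 m).
Of bottle_1, bottle_2, bottle_3, bottle_4, bottle_5 only 3 to 5 are there at a start; the rules pass over those that are not, and their reading is None.
At some moment in a run one of bottle_1, bottle_2, bottle_3, bottle_4, bottle_5 may be knocked a few centimetres aside while the robot is not near it.
It also fails if it takes over 210 s, if anything falls off the work surface, if the arm or the gripper's body presses on something with over 40 N, if the wrist force passes 120 N, or if a joint passes its speed limit or range.

## Robot

A 7-joint arm with a two-finger parallel gripper is mounted at the origin on a cart in front of the work surface, level with it; the furniture and walls round the work are solid. World frame = base frame: x ahead of the robot, y to its left, z up, the work surface at z = 0. Lengths are in m, angles in degrees, forces in N, time in s.
With the tool pointing down it reaches from about 0.425 to 0.875 m from the base axis. Payload 8.4 kg.
Tool frame: the origin (TCP) lies on the centre line of the jaws, within the pads' length; the fingertips stand robot.tip_reach ahead of it and the grasp point (between the pads) lies 2 mm behind it (robot.tip_reach is the distance from the TCP to the fingertips, in m); z points along the fingers, y is the line along which they close (so a half turn about z gives the same grasp; the last joint's range is limited). The gripper opens to 85 mm and grips with 20 to 120 N. Pads are 22 mm wide; open, the fingers measure 114 mm over their backs; the gripper's body (76 mm by 85 mm) begins 54 mm behind the grasp point. The pads swing forward as they close: fully open they stand 13 mm farther back than shut.
Start: joints at [58.258, 19.091, 2.286, 83.961, -0.768, 76.965, -3.352], TCP at [0.286, -0.584, 0.248] pointing down, gripper open.
Joint ranges: [-147.57, 147.57], [-21.85, 119.76], [-74.77, 79.35], [14.55, 137.4], [-85.83, 265.84], [4.83, 119.75], [-152.11, 152.11]. Speed limits (degrees/s): [127.2, 127.2, 159.86, 159.86, 180, 180, 180].

## Interface

Orientations are given as a 3x3 rotation matrix whose columns are the frame's x, y, z axes.
In Python, from bench import robot gives the robot as it stands.
- The arm moves only by the tool servo_tool, never from a script. Its argument "deltas" is a list of rows, each a list of 5 numbers: the finger opening in m, from 0 to 0.0854, then the shift along the tool's x, y, z in m, then the turn about the tool's z in degrees. In form: [[gripper, x, y, z, twist], ...]. A call has exactly 5 rows; each row shifts and turns the commanded pose from where the row before left it, along the tool's axes as they then stand; what a row does not reach is not made up. A row lasts 1/12 s, in which the tool goes at most 41.7 mm and 7.16 degrees, less where a joint would pass 70% of its speed; a pose out of reach is approached as far as the arm can. A call is refused whole if a number of a shift passes 0.0417 or a number of a turn 7.16, either way. A call with a gripper value outside its range is refused whole. The fingers move at their own pace and stop on an object; the grip force is fixed at half the most. Time passes only in rows, so rows that do not move let the fingers close, or fill a call up. It gives the time, the measured TCP pose, the force, the opening and the grip force at its end, in the units of the state.
- robot.get_state(): the state, without advancing time (a new reading comes with each control period).
- robot.camera(name): name is "scene" or "side" or "wrist"; returns a dict with "pixels" (420x560x3 uint8, red, green, blue), "mtx" (3x3 intrinsics, pixels), "eye" and "attitude" of the camera in the world. Camera axes: x right, y up, looking along -z (the intrinsics and any distortion apply to the point x, -y, -z); pixel columns grow to the right and rows downward; lengths in m; the calibration is good to about 2 mm. A picture is of the moment at which its call begins. There is no depth.
- robot.hand_in(): hands the job in; it is judged then, once.
Trained networks look in a picture, given as the dict that the camera call returned (one of the last four; its "shot" number tells which), for a name from the list of things; names that differ only in an ending like _2 or _b are one class to them, and where a whole thing is asked for, a point or a joint stands for the part that bears it (a point fixed in the world has none). Each returns a list of dicts, best first, with "confidence" (0 to 1); they miss things now and then, are a little off and sometimes report something else, mostly with a low value. They report only what shows in the picture. A call takes as long as a camera call.
- robot.recognise(picture, label): "bbox" ([centre column, centre row, width, height] in pixels, round what is visible of it).
The state is a dict: "t": time; "joint_positions": joint angles; "qvel": joint speeds; "joint_torque": joint torques, N m; "tool_pos": TCP position; "tool_rot": TCP orientation; "ft_force": force on the tool from outside, world axes, zero at the start; "torque": the same for the moment, N m; "gripper_width": finger opening in m; "finger_force": force on a finger pad.
Only numpy, scipy, OpenCV 4.12 (cv2) and the standard library are available. Lean on these libraries where they do the work, as an engineer would, in place of code of your own. Each camera call takes 0.05 s, during which the arm holds its last target. There are 200 camera calls.

## Working session

There is one attempt and no reset: what is moved stays moved. The work goes in short steps, Python scripts to look and compute and a tool call to move; the robot and the scene stay as the last step left them, time stands still between calls to the robot, and variables do not carry over. Pictures are saved under pics/ and viewed, at most 15 in all, crops included, and the job is handed in when it is done.

Besides the shell and the picture viewer there is one more tool, called as name(argument=value, ...), one argument or row to a line, values as JSON. servo_tool: Moves the arm, as the interface text tells. Its arguments: {"type":"object","properties":{"deltas":{"type":"array"}},"required":["deltas"]}

```bash
mkdir -p pics; ls
cat > h.py <<'E'
import numpy as np, cv2
from bench import robot
np.set_printoptions(precision=4,suppress=True)
def save(c,n): cv2.imwrite('pics/'+n,cv2.cvtColor(c['pixels'],cv2.COLOR_RGB2BGR))
def ray(c,u,v):
    d=np.linalg.inv(np.array(c['mtx']))@[u,v,1]; d=np.array([d[0],-d[1],-d[2]])
    return np.array(c['eye']),np.array(c['attitude'])@d
def onz(c,u,v,z):
    e,d=ray(c,u,v); return e+d*(z-e[2])/d[2]
def proj(c,p):
    q=np.array(c['attitude']).T@(np.array(p)-c['eye']); q=np.array(c['mtx'])@[q[0],-q[1],-q[2]]; return q[:2]/q[2]
E
python3 - <<'E'
from h import *
s=robot.get_state(); print(s, robot.tip_reach)
for n in ['scene','side','wrist']:
    c=robot.camera(n); save(c,n+'0.png'); print(n,[k for k in c],c['eye'],c['attitude'],c['mtx'])
    for l in ['bottle_1','bed','plunger','clamp','crate','plunger_grip','clamp_grip']:
        try: print(l,[(np.round(r['bbox']).tolist(),round(r['confidence'],2)) for r in robot.recognise(c,l)])
        except Exception as e: print(l,e)
E
```

```text
pics
{'t': 0.0, 'joint_positions': array([58.2582, 19.1319,  2.2858, 84.0126, -0.7651, 76.9662, -3.3499]), 'qvel': array([-0.0433, -0.0089,  0.012 ,  0.1293, -0.0159, -0.1316,  0.0408]), 'joint_torque': array([ -0.0012, -65.8555,   1.3647, -40.5563,   0.0167,   0.0126,
        -0.    ]), 'tool_pos': array([ 0.2853, -0.5836,  0.2474]), 'tool_rot': array([[ 0.8983,  0.4393, -0.0009],
       [ 0.4393, -0.8983,  0.0014],
       [-0.0002, -0.0017, -1.    ]]), 'ft_force': array([ 0.2205, -0.6992,  0.4283]), 'torque': array([ 0.0246, -0.0006,  0.004 ]), 'finger_force': 0.0, 'gripper_width': 0.08530516545554946} 0.017
scene ['pixels', 'mtx', 'eye', 'attitude', 'shot'] [ 0.3251 -1.2419  0.7272] [[ 0.9899  0.0411 -0.1354]
 [-0.1398  0.4307 -0.8916]
 [ 0.0217  0.9016  0.4321]] [[448.8008   0.     283.6243]
 [  0.     448.8008 207.7048]
 [  0.       0.       1.    ]]
bottle_1 [([313.0, 305.0, 21.0, 42.0], 0.92), ([283.0, 191.0, 18.0, 27.0], 0.76), ([266.0, 185.0, 11.0, 28.0], 0.76), ([247.0, 193.0, 14.0, 25.0], 0.73)]
bed [([333.0, 244.0, 121.0, 97.0], 0.68), ([320.0, 233.0, 87.0, 57.0], 0.53)]

[... 813 characters left out ...]
0], 0.47), ([298.0, 186.0, 11.0, 13.0], 0.4), ([341.0, 237.0, 34.0, 4.0], 0.21)]
clamp [([290.0, 214.0, 15.0, 12.0], 0.69), ([210.0, 315.0, 50.0, 39.0], 0.29)]
crate [([213.0, 314.0, 55.0, 39.0], 0.73), ([268.0, 207.0, 85.0, 51.0], 0.57)]
plunger_grip [([266.0, 207.0, 81.0, 58.0], 0.38)]
clamp_grip [([288.0, 211.0, 17.0, 15.0], 0.54), ([265.0, 208.0, 79.0, 55.0], 0.28)]
wrist ['pixels', 'mtx', 'eye', 'attitude', 'shot'] [ 0.3487 -0.5538  0.3745] [[ 0.4378  0.8631  0.2517]
 [-0.8991  0.42    0.1236]
 [ 0.001  -0.2804  0.9599]] [[325.07     0.     277.7657]
 [  0.     325.07   211.36  ]
 [  0.       0.       1.    ]]
bottle_1 []
bed []
plunger []
clamp []
crate []
plunger_grip []
clamp_grip []
```

Run:
```python
import cv2
for n in ['scene','side']:
    a=cv2.imread(f'pics/{n}0.png')
    x0,y0=(195,140) if n=='scene' else (180,130)
    a=a[y0:y0+200,x0:x0+200+50]
    cv2.imwrite(f'pics/{n}0c.png',cv2.resize(a,(750,600),interpolation=cv2.INTER_CUBIC))
```

```text
(no output)
```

View pics/scene0c.png

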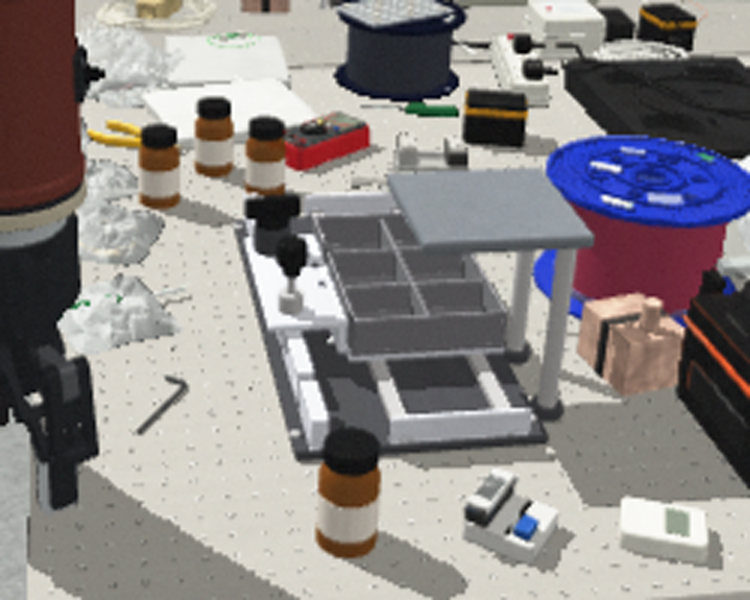

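View pics/side0c.png

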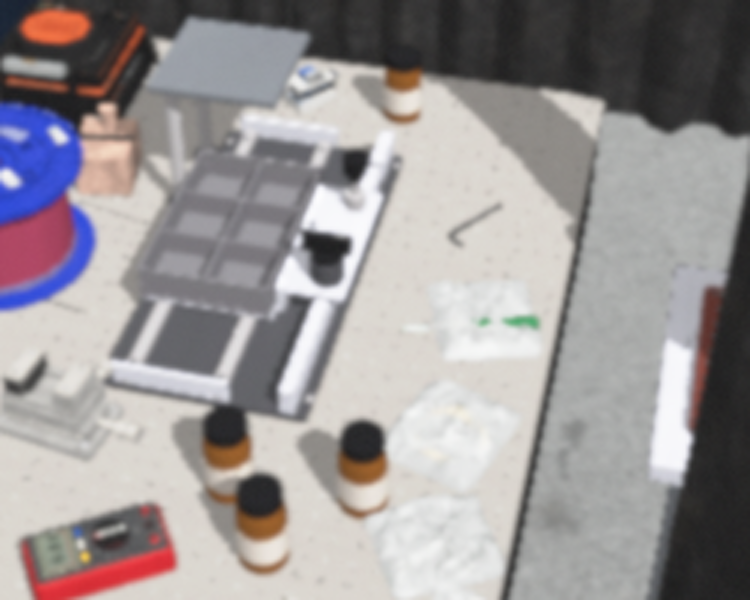

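```bash
cat >> h.py <<'E'
def tri(c1,p1,c2,p2):
    e1,d1=ray(c1,*p1);e2,d2=ray(c2,*p2); d1/=np.linalg.norm(d1);d2/=np.linalg.norm(d2)
    t=np.linalg.lstsq(np.c_[d1,-d2],e2-e1,rcond=None)[0]; a=e1+d1*t[0];b=e2+d2*t[1]
    return (a+b)/2,np.linalg.norm(a-b)
E
python3 - <<'E'
from h import *
A=robot.camera('scene');B=robot.camera('side')
f=lambda x,y:(195+x/3,140+y/3); g=lambda x,y:(180+x/3,130+y/3)
for n,p,q in [('plg',(291,253),(356,163)),('clamp',(273,212),(326,246)),
  ('bt_r',(348,492),(403,86)),('bl1',(160,167),(362,468)),('bl2 (lft far)',(214,137),(262,522)),('bl3',(265,157),(227,452)),
  ('bedFL',(240,232),(310,415)),('bedFR',(300,460),(400,155)),]:
    print(n,*tri(A,f(*p),B,g(*q)))
for n,p in [('FL',(240,232)),('FR',(300,460)),('BR',(545,440))]: print('S',n,onz(A,*f(*p),.012))
for n,p in [('FL',(310,415)),('BL',(108,382)),('FR',(400,155))]: print('D',n,onz(B,*g(*p),.012))
print('hex',onz(B,*g(500,205),0),onz(B,*g(455,240),0)); print('panel',[onz(B,*g(*p),.199) for p in [(150,90),(270,103),(312,35),(190,18)]])
E
```

```text
plg [ 0.5224 -0.1036  0.1204] 0.003062943413226272
clamp [0.5242 0.0258 0.1016] 0.00291651237390828
bt_r [ 0.5273 -0.3779  0.0445] 0.004510211951967131
bl1 [0.4216 0.2788 0.0456] 0.0023643556408574798
bl2 (lft far) [0.4978 0.367  0.0458] 0.0028337074631761784
bl3 [0.5552 0.2929 0.0478] 0.0010335005899238902
bedFL [ 0.506   0.1808 -0.0004] 0.009989233942519528
bedFR [ 0.507  -0.2789  0.0059] 0.0011708658729000768
S FL [0.508  0.1591 0.012 ]
S FR [ 0.5061 -0.2869  0.012 ]
S BR [ 0.732  -0.2819  0.012 ]
D FL [0.4975 0.193  0.012 ]
D BL [0.7215 0.1989 0.012 ]
D FR [ 0.5047 -0.2707  0.012 ]
hex [ 0.3655 -0.215   0.    ] [ 0.4067 -0.136   0.    ]
panel [array([ 0.7566, -0.081 ,  0.199 ]), array([ 0.6161, -0.0879,  0.199 ]), array([ 0.6072, -0.235 ,  0.199 ]), array([ 0.7619, -0.238 ,  0.199 ])]
```

servo_tool(
  deltas=[
    [0.085,0,0,0,6.5],
    [0.085,0,0,0,6.5],
    [0.085,0,0,0,6.5],
    [0.085,0,0,0,6.5],
    [0.085,0,0,0,0],
  ],
)

```text
t: 1.72
tool_pos: [0.2856, -0.5839, 0.2483]
tool_rot: [[1.0, -0.004, -0.0], [-0.004, -1.0, 0.0], [-0.0, -0.0, -1.0]]
ft_force: [0.6, 0.6, 0.4]
gripper_width: 0.085
finger_force: 0.0
```

servo_tool(
  deltas=[
    [0.085,0.012,-0.0305,0,0],
    [0.085,0.012,-0.0305,0,0],
    [0.085,0.012,-0.0305,0,0],
    [0.085,0.012,-0.0305,0,0],
    [0.085,0.012,-0.0305,0,0],
  ],
)

```text
t: 2.13
tool_pos: [0.3457, -0.4299, 0.2484]
tool_rot: [[1.0, 0.005, 0.0], [0.005, -1.0, -0.0], [0.0, 0.0, -1.0]]
ft_force: [0.7, -0.4, 0.1]
gripper_width: 0.0852
finger_force: 0.0
```

servo_tool(
  deltas=[
    [0.085,0.012,-0.0305,0,0],
    [0.085,0.012,-0.0305,0,0],
    [0.085,0.012,-0.0305,0,0],
    [0.085,0.012,-0.0305,0,0],
    [0.085,0.012,-0.0305,0,0],
  ],
)

```text
t: 2.55
tool_pos: [0.4055, -0.2773, 0.2486]
tool_rot: [[1.0, 0.005, 0.0], [0.005, -1.0, -0.001], [0.0, 0.001, -1.0]]
ft_force: [0.8, 0.6, 0.6]
gripper_width: 0.0852
finger_force: 0.0
```

servo_tool(
  deltas=[
    [0.085,0.012,-0.0305,0,0],
    [0.085,0.012,-0.0305,0,0],
    [0.085,0.012,-0.0305,0,0],
    [0.085,0.012,-0.0305,0,0],
    [0.085,0.012,-0.0305,0,0],
  ],
)

```text
t: 2.97
tool_pos: [0.4654, -0.1247, 0.2487]
tool_rot: [[1.0, 0.005, 0.001], [0.005, -1.0, -0.001], [0.001, 0.001, -1.0]]
ft_force: [0.5, -0.8, 0.6]
gripper_width: 0.0849
finger_force: 0.0
```

servo_tool(
  deltas=[
    [0.085,0.012,-0.0305,0,0],
    [0.085,0.012,-0.0305,0,0],
    [0.085,0.012,-0.0305,0,0],
    [0.085,0.012,-0.0305,0,0],
    [0.085,0,0,0,0],
  ],
)

```text
t: 3.38
tool_pos: [0.5142, 0.0029, 0.2487]
tool_rot: [[1.0, 0.013, 0.001], [0.013, -1.0, 0.003], [0.001, -0.003, -1.0]]
ft_force: [-1.1, 0.6, -0.4]
gripper_width: 0.0852
finger_force: 0.0
```

Run:
```python
from h import *
c=robot.camera('wrist'); save(c,'w1.png'); print(c['eye'],c['attitude'],robot.get_state()['tool_pos'])
for l in ['crate','plunger_grip','clamp_grip']: print(l,[(np.round(r['bbox']).tolist(),round(r['confidence'],2)) for r in robot.recognise(c,l)])
print(proj(c,(.5224,-.1036,.12)),proj(c,(.5242,.0258,.108)))
```

```text
[0.5845 0.0023 0.375 ] [[ 0.0115  0.9603  0.2786]
 [-0.9999  0.0115  0.0017]
 [-0.0016 -0.2786  0.9604]] [ 0.5136 -0.0004  0.2485]
crate [([333.0, 115.0, 280.0, 228.0], 0.81), ([412.0, 198.0, 43.0, 42.0], 0.35)]
plunger_grip [([413.0, 198.0, 50.0, 43.0], 0.9)]
clamp_grip [([254.0, 191.0, 43.0, 67.0], 0.79), ([23.0, 141.0, 47.0, 55.0], 0.69)]
[408.6026 198.7648] [249.503  191.4548]
```

View pics/w1.png

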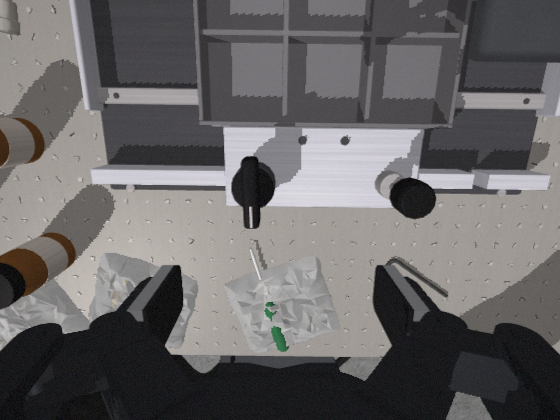

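Run:
```python
from h import *
c=robot.camera('wrist')
for n,u,v,z in [('clamp',251,192,.12),('bar back',250,157,.12),('bar front',251,228,.12),('plg',413,198,.132),('crFL',199,122,.0705),('crFR',453,127,.0705),('divL',204,33,.0705),('divR',462,40,.0705),('d1',286,80,.0705),('d2',367,80,.0705)]: print(n,onz(c,u,v,z))
```

```text
clamp [0.5251 0.0147 0.12  ]
bar back [0.553  0.0149 0.12  ]
bar front [0.4946 0.0154 0.12  ]
plg [ 0.5231 -0.1106  0.132 ]
crFL [0.5784 0.0642 0.0705]
crFR [ 0.5741 -0.1656  0.0705]
divL [0.6504 0.0552 0.0705]
divR [ 0.6453 -0.1624  0.0705]
d1 [ 0.6137 -0.0139  0.0705]
d2 [ 0.6137 -0.0845  0.0705]
```

servo_tool(
  deltas=[
    [0.085,0.003,-0.004,0.02,0.2],
    [0.085,0.003,-0.004,0.02,0.2],
    [0.085,0.003,-0.004,0.02,0.2],
    [0.085,0.002,-0.004,0.01,0],
    [0.085,0,0,0,0],
  ],
)

```text
t: 4.05
tool_pos: [0.5228, 0.0114, 0.1762]
tool_rot: [[1.0, -0.01, -0.004], [-0.01, -1.0, 0.0], [-0.004, -0.0, -1.0]]
ft_force: [-0.3, -0.5, -0.0]
gripper_width: 0.0847
finger_force: 0.0
```

Run:
```python
from h import *
c=robot.camera('wrist'); save(c,'w2.png'); print(c['eye'],c['attitude'],robot.get_state()['tool_pos'],robot.get_state()['tool_rot'])
for l in ['clamp_grip','plunger_grip']: print(l,[(np.round(r['bbox']).tolist(),round(r['confidence'],2)) for r in robot.recognise(c,l)])
g=c['pixels'].astype(int).sum(2)
for v in (180,200,220,240,260):
    r=np.where(g[v,150:400]<120)[0]+150; print(v,r.min() if len(r) else 0,r.max() if len(r) else 0)
```

```text
[0.5937 0.0095 0.3022] [[-0.0111  0.9589  0.2834]
 [-0.9999 -0.0109 -0.0023]
 [ 0.0009 -0.2834  0.959 ]] [0.5234 0.0113 0.1778] [[ 1.     -0.0094 -0.0019]
 [-0.0094 -1.      0.0001]
 [-0.0019 -0.     -1.    ]]
clamp_grip [([257.0, 232.0, 56.0, 96.0], 0.62), ([358.0, 141.0, 367.0, 281.0], 0.55)]
plunger_grip [([471.0, 238.0, 79.0, 56.0], 0.85)]
180 0 0
200 241 282
220 230 283
240 237 276
260 246 266
```

View pics/w2.png

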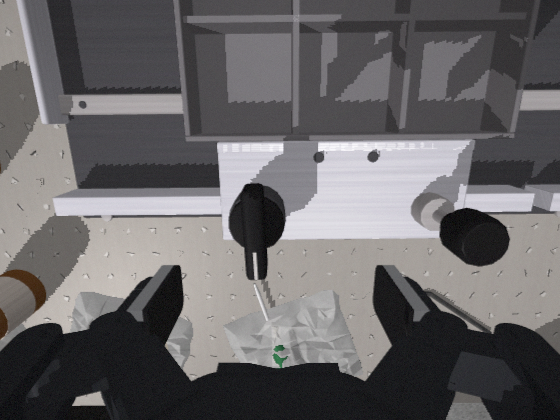

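Run:
```python
from h import *
c=robot.camera('wrist'); s=robot.get_state(); print(s['tool_pos'],proj(c,s['tool_pos']))
for n,u,v,z in [('clamp',255,231,.12),('bar back',254,185,.12),('bar front',256,278,.12),('plg',480,241,.132),('crFL',187,136,.0705),('crFR',517,136,.0705),('divL',187,20,.0705),('divR',530,17,.0705),('plateFL',223,239,.06),('plateFR',473,237,.06)]: print(n,onz(c,u,v,z))
```

```text
[0.5246 0.0112 0.1796] [274.8776 285.8566]
clamp [0.5286 0.0237 0.12  ]
bar back [0.5569 0.0234 0.12  ]
bar front [0.4971 0.024  0.12  ]
plg [ 0.5253 -0.1057  0.132 ]
crFL [0.5826 0.0732 0.0705]
crFR [ 0.5799 -0.1598  0.0705]
divL [0.6553 0.0667 0.0705]
divR [ 0.6545 -0.1537  0.0705]
plateFL [0.5007 0.0543 0.06  ]
plateFR [ 0.5    -0.1473  0.06  ]
```

servo_tool(
  deltas=[
    [0.085,0.002,-0.0045,0.012,0],
    [0.085,0,-0.004,0.012,0],
    [0.085,0,-0.004,0.012,0],
    [0.085,0,0,0.012,0],
    [0.085,0,0,0.014,0],
  ],
)

```text
t: 4.67
tool_pos: [0.5258, 0.0248, 0.1149]
tool_rot: [[1.0, -0.009, -0.0], [-0.009, -1.0, 0.0], [-0.0, -0.0, -1.0]]
ft_force: [0.7, -0.1, 0.3]
gripper_width: 0.0847
finger_force: 0.0
```

servo_tool(
  deltas=[
    [0.03,0,0,0,0],
    [0.03,0,0,0,0],
    [0.03,0,0,0,0],
    [0.03,0,0,0,0],
    [0.03,0,0,0,0],
  ],
)

```text
t: 5.08
tool_pos: [0.5266, 0.0243, 0.117]
tool_rot: [[1.0, -0.01, 0.001], [-0.01, -1.0, 0.0], [0.001, -0.0, -1.0]]
ft_force: [0.3, 0.5, -0.0]
gripper_width: 0.0303
finger_force: 0.0
```

servo_tool(
  deltas=[
    [0,0,0,0,0],
    [0,0,0,0,0],
    [0,0,0,0,0],
    [0,0,0,0,0],
    [0,0,0,0,0],
  ],
)

```text
t: 5.5
tool_pos: [0.5266, 0.0258, 0.1172]
tool_rot: [[1.0, -0.008, 0.001], [-0.008, -1.0, 0.001], [0.001, -0.001, -1.0]]
ft_force: [-1.4, 6.2, 4.5]
gripper_width: 0.0118
finger_force: 60.9
```

servo_tool(
  deltas=[
    [0,0,0,0,-5],
    [0,0,0,0,-5],
    [0,0,0,0,-5],
    [0,0,0,0,-5],
    [0,0,0,0,-5],
  ],
)

```text
t: 5.92
tool_pos: [0.5264, 0.0256, 0.1171]
tool_rot: [[0.908, 0.419, 0.001], [0.419, -0.908, 0.001], [0.001, -0.001, -1.0]]
ft_force: [-1.4, 1.3, 5.3]
gripper_width: 0.0115
finger_force: 60.6
```

```bash
python3 -c "
from h import *
s=robot.get_state();print(s['joint_positions'],s['ft_force'],s['torque'],s['gripper_width'],s['tool_rot'][:2,0])"
```

```text
[ 17.8448  13.5498 -28.4472 108.7158   7.3841  59.4649 -78.9253] [-1.4361  1.3457  5.337 ] [ 0.2128  0.4233 -0.1907] 0.011530989315904494 [0.908  0.4189]
```

servo_tool(
  deltas=[
    [0,0,0,0,-5],
    [0,0,0,0,-5],
    [0,0,0,0,-5],
    [0,0,0,0,-5],
    [0,0,0,0,-5],
  ],
)

```text
t: 6.33
tool_pos: [0.526, 0.0246, 0.117]
tool_rot: [[0.647, 0.763, -0.0], [0.763, -0.647, 0.0], [0.0, -0.0, -1.0]]
ft_force: [-5.4, 1.5, 7.5]
gripper_width: 0.0116
finger_force: 60.9
```

servo_tool(
  deltas=[
    [0,0,0,0,-5],
    [0,0,0,0,-5],
    [0,0,0,0,-5],
    [0,0,0,0,-5],
    [0,0,0,0,-5],
  ],
)

```text
t: 6.75
tool_pos: [0.5254, 0.0246, 0.117]
tool_rot: [[0.264, 0.965, -0.001], [0.965, -0.264, -0.0], [-0.0, -0.001, -1.0]]
ft_force: [-7.7, 1.1, 10.3]
gripper_width: 0.0115
finger_force: 61.5
```

servo_tool(
  deltas=[
    [0,0,0,0,-2],
    [0,0,0,0,0],
    [0.04,0,0,0,0],
    [0.04,0,0,0,0],
    [0.06,0,0,0,0],
  ],
)

```text
t: 7.17
tool_pos: [0.5264, 0.024, 0.1165]
tool_rot: [[0.235, 0.972, 0.001], [0.972, -0.235, -0.0], [-0.0, 0.001, -1.0]]
ft_force: [1.0, -0.3, 0.6]
gripper_width: 0.0471
finger_force: 0.0
```

servo_tool(
  deltas=[
    [0.06,0,0,-0.015,0],
    [0.06,0,0,-0.015,0],
    [0.06,0,0,-0.015,0],
    [0.085,0,0,-0.01,0],
    [0.085,0,0,0,0],
  ],
)

```text
t: 7.58
tool_pos: [0.5274, 0.0243, 0.1734]
tool_rot: [[0.234, 0.972, 0.003], [0.972, -0.234, -0.0], [0.001, 0.003, -1.0]]
ft_force: [-0.1, 0.1, 0.3]
gripper_width: 0.0816
finger_force: 0.0
```

```bash
python3 -c "
from h import *
s=robot.get_state();print(s['joint_positions'],s['tool_pos'],s['tool_rot'][:2,0])"
```

```text
[ 24.9234  10.9887 -35.7841 105.0498   7.0633  65.9691 -26.7848] [0.5274 0.0243 0.1734] [0.2344 0.9721]
```

servo_tool(
  deltas=[
    [0.085,0,0,0,-6.8],
    [0.085,0,0,0,-6.8],
    [0.085,-0.04,-0.003,0,0],
    [0.085,-0.04,0,0,0],
    [0.085,-0.04,0,0,0],
  ],
)

```text
t: 8.0
tool_pos: [0.5227, -0.0968, 0.1706]
tool_rot: [[-0.003, 1.0, -0.0], [1.0, 0.003, -0.0], [-0.0, -0.0, -1.0]]
ft_force: [0.9, -1.1, 0.9]
gripper_width: 0.085
finger_force: 0.0
```

servo_tool(
  deltas=[
    [0.085,-0.009,0,0,0],
    [0.085,0,0,0.01,0],
    [0.085,0,0,0.01,0],
    [0.085,0,0,0,0],
    [0.085,0,0,0,0],
  ],
)

```text
t: 8.42
tool_pos: [0.5226, -0.1031, 0.1501]
tool_rot: [[-0.003, 1.0, -0.002], [1.0, 0.003, 0.001], [0.001, -0.002, -1.0]]
ft_force: [1.2, -0.2, 0.5]
gripper_width: 0.0848
finger_force: 0.0
```

Run:
```python
from h import *
A=robot.camera('scene');B=robot.camera('side');c=robot.camera('wrist'); save(c,'w3.png'); s=robot.get_state(); print(s['tool_pos'],s['tool_rot'][:2,0])
for n,k in [('s',A),('d',B),('w',c)]: print(n,[(np.round(r['bbox'],1).tolist(),round(r['confidence'],2)) for r in robot.recognise(k,'plunger_grip')])
print(proj(c,(.5253,-.1057,.132)))
```

```text
[ 0.5235 -0.1037  0.1515] [-0.0027  1.    ]
s [([333.3, 246.4, 117.0, 99.6], 0.56)]
d [([299.6, 187.3, 11.1, 15.7], 0.68)]
w []
[283.3099 269.1725]
```

View pics/w3.png

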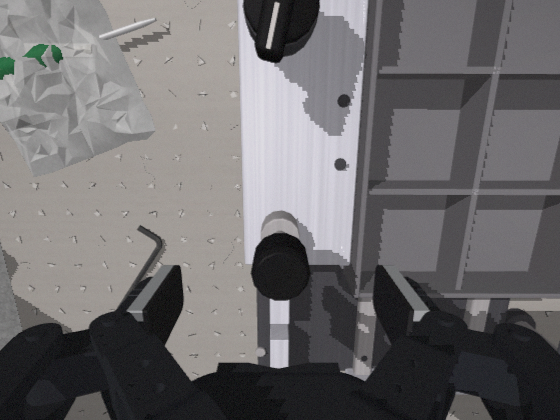

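servo_tool(
  deltas=[
    [0.085,0,0,0.01,0],
    [0.085,0,0,0.01,0],
    [0.085,0,0,0.01,0],
    [0.04,0,0,0,0],
    [0.04,0,0,0,0],
  ],
)

```text
t: 9.13
tool_pos: [0.5225, -0.1046, 0.1202]
tool_rot: [[-0.001, 1.0, -0.002], [1.0, 0.001, 0.001], [0.001, -0.002, -1.0]]
ft_force: [-0.4, 0.1, -0.0]
gripper_width: 0.0631
finger_force: 0.0
```

servo_tool(
  deltas=[
    [0.04,0,0,0,0],
    [0.04,0,0,0,0],
    [0,0,0,0,0],
    [0,0,0,0,0],
    [0,0,0,0,0],
  ],
)

```text
t: 9.55
tool_pos: [0.5245, -0.1048, 0.1222]
tool_rot: [[-0.001, 1.0, 0.003], [1.0, 0.001, -0.0], [-0.0, 0.003, -1.0]]
ft_force: [5.1, -0.1, 1.8]
gripper_width: 0.0283
finger_force: 59.2
```

servo_tool(
  deltas=[
    [0,0,0,-0.007,0],
    [0,0,0,-0.007,0],
    [0,0,0,-0.007,0],
    [0,0,0,-0.006,0],
    [0,0,0,0,0],
  ],
)

```text
t: 9.97
tool_pos: [0.5245, -0.1048, 0.1498]
tool_rot: [[-0.001, 1.0, 0.003], [1.0, 0.001, -0.0], [-0.0, 0.003, -1.0]]
ft_force: [7.3, -0.5, -2.0]
gripper_width: 0.0278
finger_force: 59.7
```

servo_tool(
  deltas=[
    [0,0.01,0,0,0],
    [0,0.015,0,0,0],
    [0,0.015,0,0,0],
    [0,0.015,0,0,0],
    [0,0.015,0,0,0],
  ],
)

```text
t: 10.38
tool_pos: [0.5245, -0.0352, 0.1487]
tool_rot: [[-0.0, 1.0, 0.003], [1.0, 0.0, -0.001], [-0.001, 0.003, -1.0]]
ft_force: [8.4, -3.6, -1.8]
gripper_width: 0.0282
finger_force: 59.7
```

servo_tool(
  deltas=[
    [0,0.015,0,0,0],
    [0,0.01,0,0,0],
    [0,0.005,0,0,0],
    [0,0,0,0,0],
    [0,0,0,0,0],
  ],
)

```text
t: 10.8
tool_pos: [0.5244, -0.0039, 0.1488]
tool_rot: [[-0.002, 1.0, 0.003], [1.0, 0.002, 0.001], [0.001, 0.003, -1.0]]
ft_force: [7.9, 1.3, -1.1]
gripper_width: 0.0283
finger_force: 59.8
```

servo_tool(
  deltas=[
    [0,0,0,0.007,0],
    [0,0,0,0.007,0],
    [0,0,0,0.007,0],
    [0,0,0,0.004,0],
    [0,0,0,0,0],
  ],
)

```text
t: 11.22
tool_pos: [0.5245, -0.0046, 0.1228]
tool_rot: [[-0.001, 1.0, 0.003], [1.0, 0.001, 0.001], [0.001, 0.003, -1.0]]
ft_force: [9.0, 0.6, -1.2]
gripper_width: 0.028
finger_force: 59.9
```

servo_tool(
  deltas=[
    [0.05,0,0,0,0],
    [0.07,0,0,0,0],
    [0.085,0,0,0,0],
    [0.085,0,0,-0.015,0],
    [0.085,0,0,-0.03,0],
  ],
)

```text
t: 11.63
tool_pos: [0.5203, -0.0051, 0.1654]
tool_rot: [[-0.001, 1.0, -0.007], [1.0, 0.001, 0.001], [0.001, -0.007, -1.0]]
ft_force: [0.1, -0.7, 1.0]
gripper_width: 0.0846
finger_force: 0.0
```

servo_tool(
  deltas=[
    [0.085,0,0,-0.03,0],
    [0.085,0.02,0,-0.03,0],
    [0.085,0.035,0,0,0],
    [0.085,0.035,0,0,0],
    [0.085,0.035,0.005,0,0],
  ],
)

```text
t: 12.05
tool_pos: [0.5273, 0.1211, 0.2289]
tool_rot: [[0.0, 1.0, 0.0], [1.0, -0.0, -0.001], [-0.001, 0.0, -1.0]]
ft_force: [0.5, 0.1, 0.2]
gripper_width: 0.0852
finger_force: 0.0
```

servo_tool(
  deltas=[
    [0.085,0.035,0.005,0,0],
    [0.085,0.035,0.005,0,0],
    [0.085,0.035,0.005,0,0],
    [0.085,0,0,0,0],
    [0.085,0,0,0,0],
  ],
)

```text
t: 12.47
tool_pos: [0.5418, 0.2277, 0.2278]
tool_rot: [[-0.005, 1.0, -0.002], [1.0, 0.005, 0.001], [0.001, -0.002, -1.0]]
ft_force: [-0.2, -0.3, -0.6]
gripper_width: 0.0854
finger_force: 0.0
```

Run:
```python
from h import *
A=robot.camera('scene');B=robot.camera('side');c=robot.camera('wrist'); save(c,'w4.png');save(B,'d4.png'); s=robot.get_state(); print(s['tool_pos'],s['tool_rot'][:2,0],s['joint_positions'])
for n,k in [('s',A),('d',B),('w',c)]: print(n,[(np.round(r['bbox'],1).tolist(),round(r['confidence'],2)) for r in robot.recognise(k,'bottle_1')])
for p in [(.555,.293),(.498,.367),(.4216,.279)]: print(proj(c,p+(.095,)),proj(B,p+(.047,)))
```

```text
[0.543  0.2238 0.2279] [0.0005 1.    ] [  9.2166  17.5895 -43.606   92.7469  12.5137  74.7494 -36.4065]
s [([248.8, 194.5, 16.3, 30.0], 0.93), ([265.4, 185.6, 14.1, 22.6], 0.84), ([312.9, 303.4, 20.5, 41.0], 0.79), ([282.8, 189.4, 17.2, 22.9], 0.6)]
d [([301.2, 286.9, 17.1, 30.8], 0.9), ([255.3, 282.6, 15.2, 37.4], 0.69), ([314.6, 158.4, 11.4, 29.8], 0.59)]
w [([221.0, 35.1, 77.6, 68.0], 0.78), ([141.7, 136.8, 91.6, 60.4], 0.72), ([296.1, 119.8, 61.5, 63.9], 0.66), ([357.4, 309.9, 246.1, 141.7], 0.58)]
[294.9505 117.8538] [255.5834 280.8161]
[215.1537   8.1607] [266.7702 303.5527]
[123.2408 136.7473] [300.263  285.6192]
```

View pics/w4.png

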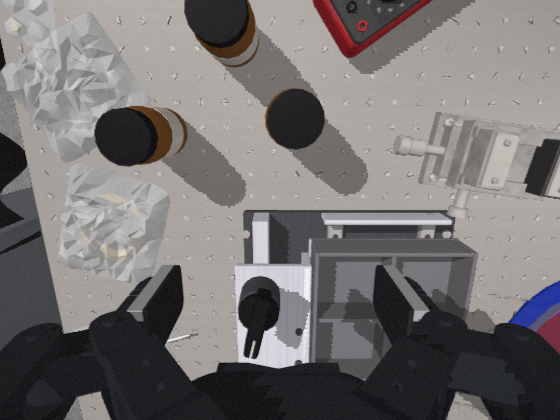

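Run:
```python
from h import *
c=robot.camera('wrist'); s=robot.get_state(); print(s['tool_pos'])
for n,u,v,z in [('bl3',294.5,118,.095),('bl2',217,17,.095),('bl1',126,137,.095),('crL front',313,241,.0705),('crL back',475,250,.0705),('inner FL',318,256,.0705),('inner BL',468,256,.0705),('divider',393,255,.0705),('row div',330,318,.0705)]: print(n,onz(c,u,v,z))
```

```text
[0.5432 0.224  0.2284]
bl3 [0.5555 0.2923 0.095 ]
bl2 [0.4998 0.3611 0.095 ]
bl1 [0.4243 0.2784 0.095 ]
crL front [0.5753 0.1815 0.0705]
crL back [0.7284 0.1719 0.0705]
inner FL [0.5804 0.1662 0.0705]
inner BL [0.7228 0.1658 0.0705]
divider [0.6515 0.167  0.0705]
row div [0.5947 0.0983 0.0705]
```

servo_tool(
  deltas=[
    [0.085,0.034,0.006,0.02,0],
    [0.085,0.034,0.006,0.02,0],
    [0.085,0,0,0.03,0],
    [0.085,0,0,0.03,0],
    [0.085,0,0,0.03,0],
  ],
)

```text
t: 13.23
tool_pos: [0.5549, 0.2934, 0.0972]
tool_rot: [[-0.001, 1.0, 0.0], [1.0, 0.001, 0.0], [0.0, 0.0, -1.0]]
ft_force: [-0.5, 0.1, -0.7]
gripper_width: 0.085
finger_force: 0.0
```

servo_tool(
  deltas=[
    [0.085,0,0,0.02,0],
    [0.085,0,0,0.02,0],
    [0.06,0,0,0,0],
    [0.06,0,0,0,0],
    [0.03,0,0,0,0],
  ],
)

```text
t: 13.65
tool_pos: [0.5556, 0.2934, 0.0598]
tool_rot: [[-0.0, 1.0, 0.001], [1.0, 0.0, 0.001], [0.001, 0.001, -1.0]]
ft_force: [0.9, 0.1, 0.4]
gripper_width: 0.0508
finger_force: 0.4
```

servo_tool(
  deltas=[
    [0,0,0,0,0],
    [0,0,0,0,0],
    [0,0,0,0,0],
    [0,0,0,0,0],
    [0,0,0,0,0],
  ],
)

```text
t: 14.07
tool_pos: [0.556, 0.2938, 0.0603]
tool_rot: [[-0.001, 1.0, 0.003], [1.0, 0.001, 0.001], [0.001, 0.003, -1.0]]
ft_force: [-0.9, -0.8, 7.3]
gripper_width: 0.0483
finger_force: 62.9
```

servo_tool(
  deltas=[
    [0,0,0,-0.02,0],
    [0,0,0,-0.03,0],
    [0,0,0,-0.03,0],
    [0,0,0,-0.03,0],
    [0,0,0,-0.03,0],
  ],
)

```text
t: 14.48
tool_pos: [0.5545, 0.2932, 0.2001]
tool_rot: [[-0.001, 1.0, 0.0], [1.0, 0.001, -0.0], [-0.0, 0.0, -1.0]]
ft_force: [0.3, 0.4, -1.9]
gripper_width: 0.0479
finger_force: 63.0
```

servo_tool(
  deltas=[
    [0,-0.015,0.0125,0,0],
    [0,-0.025,0.021,0,0],
    [0,-0.025,0.021,0,0],
    [0,-0.025,0.021,0,0],
    [0,-0.025,0.021,0,0],
  ],
)

```text
t: 14.9
tool_pos: [0.6522, 0.1769, 0.1988]
tool_rot: [[-0.001, 1.0, 0.0], [1.0, 0.001, -0.0], [-0.0, 0.0, -1.0]]
ft_force: [1.0, 0.7, -3.3]
gripper_width: 0.0484
finger_force: 63.0
```

servo_tool(
  deltas=[
    [0,-0.025,0.021,0,0],
    [0,-0.02,0.018,0,0],
    [0,0,0,0,0],
    [0,0,0,0,0],
    [0,0,0,0,0],
  ],
)

```text
t: 15.32
tool_pos: [0.69, 0.1341, 0.1984]
tool_rot: [[-0.001, 1.0, -0.001], [1.0, 0.001, 0.001], [0.001, -0.001, -1.0]]
ft_force: [-0.7, 0.3, -1.7]
gripper_width: 0.048
finger_force: 63.0
```

Run:
```python
from h import *
c=robot.camera('wrist'); save(c,'w5.png'); s=robot.get_state(); print(s['tool_pos'],s['gripper_width'],s['ft_force'])
for p in [(-.037,.0),(-.075,.075),(.075,.075),(-.0,.0375),(0,.1105)]:
  print(p,proj(c,(.654+p[0],.059+p[1],.0705)))
```

```text
[0.6897 0.1348 0.1986] 0.04783584159511237 [-0.6174  0.2221 -1.8776]
(-0.037, 0.0) [195.3835 288.9515]
(-0.075, 0.075) [141.9468 206.363 ]
(0.075, 0.075) [326.9181 206.351 ]
(-0.0, 0.0375) [236.0893 249.2394]
(0, 0.1105) [232.708  162.4871]
```

View pics/w5.png

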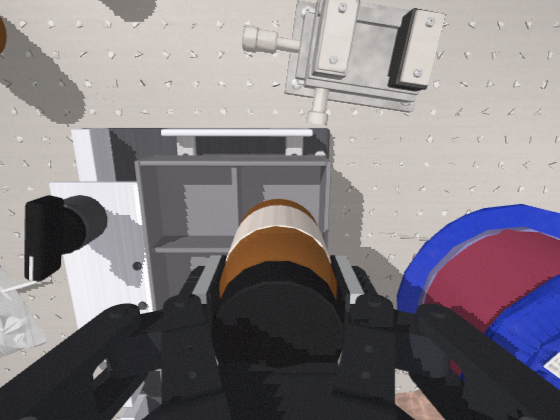

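servo_tool(
  deltas=[
    [0,0,0,0.02,0],
    [0,0,0,0.025,0],
    [0,0,0,0.025,0],
    [0,0,0,0.025,0],
    [0,0,0,0.007,0],
  ],
)

```text
t: 15.78
tool_pos: [0.6883, 0.1346, 0.0945]
tool_rot: [[-0.003, 1.0, -0.004], [1.0, 0.003, -0.0], [-0.0, -0.004, -1.0]]
ft_force: [-20.8, -3.3, 38.9]
gripper_width: 0.048
finger_force: 67.2
```

servo_tool(
  deltas=[
    [0,0,0,0.001,0],
    [0,0,0,0,0],
    [0.051,0,0,0,0],
    [0.055,0,0,0,0],
    [0.06,0,0,0,0],
  ],
)

```text
t: 16.2
tool_pos: [0.6909, 0.1338, 0.0962]
tool_rot: [[-0.001, 1.0, 0.001], [1.0, 0.001, 0.0], [0.0, 0.001, -1.0]]
ft_force: [-0.3, 0.2, 0.4]
gripper_width: 0.06
finger_force: 0.0
```

servo_tool(
  deltas=[
    [0.06,0,0,-0.005,0],
    [0.06,0,0,-0.02,0],
    [0.065,0,0,-0.03,0],
    [0.08,0,0,-0.04,0],
    [0.085,0,0,-0.03,0],
  ],
)

```text
t: 16.62
tool_pos: [0.6907, 0.1337, 0.2238]
tool_rot: [[-0.001, 1.0, 0.002], [1.0, 0.001, 0.001], [0.001, 0.002, -1.0]]
ft_force: [0.5, 0.2, 1.3]
gripper_width: 0.0849
finger_force: 0.0
```

servo_tool(
  deltas=[
    [0.085,0.02,-0.02,0,0],
    [0.085,0.028,-0.024,0,0],
    [0.085,0.028,-0.024,0,0],
    [0.085,0.028,-0.024,0,0],
    [0.085,0.028,-0.024,0,0],
  ],
)

```text
t: 17.03
tool_pos: [0.5732, 0.2664, 0.2213]
tool_rot: [[-0.001, 1.0, 0.001], [1.0, 0.001, 0.0], [0.0, 0.001, -1.0]]
ft_force: [0.2, 0.3, 0.4]
gripper_width: 0.085
finger_force: 0.0
```

servo_tool(
  deltas=[
    [0.085,0.028,-0.024,0,0],
    [0.085,0.025,-0.024,0,0],
    [0.085,0.01,-0.02,0,0],
    [0.085,0,0,0,0],
    [0.085,0,0,0,0],
  ],
)

```text
t: 17.45
tool_pos: [0.5053, 0.3294, 0.2214]
tool_rot: [[-0.004, 1.0, 0.001], [1.0, 0.004, 0.0], [0.0, 0.001, -1.0]]
ft_force: [0.8, -0.6, 0.5]
gripper_width: 0.0851
finger_force: 0.0
```

```bash
cat > m.py <<'E'
from h import *
import sys
A=robot.camera('scene');B=robot.camera('side');c=robot.camera('wrist'); save(c,sys.argv[1]+'w.png');save(B,sys.argv[1]+'d.png');save(A,sys.argv[1]+'s.png')
s=robot.get_state(); print(s['tool_pos'],s['tool_rot'][:2,0],s['joint_positions'])
for n,k in [('s',A),('d',B),('w',c)]:
    for r in robot.recognise(k,'bottle_1'): b=r['bbox'];print(n,np.round(b).tolist(),round(r['confidence'],2),'z47:',onz(k,b[0],b[1],.047),'z82 mid-crate:',onz(k,b[0],b[1],.082),'capz95:',onz(k,b[0],b[1],.095))
E
python3 m.py 6
```

```text
[0.5076 0.3271 0.2205] [0.0011 1.    ] [ -0.6647  20.5012 -45.5409  90.9815  15.0459  74.8427 -48.4113]
s [267.0, 185.0, 11.0, 26.0] 0.69 z47: [0.5024 0.3726 0.047 ] z82 mid-crate: [0.4932 0.2895 0.082 ] capz95: [0.4898 0.2586 0.095 ]
s [312.0, 306.0, 23.0, 40.0] 0.66 z47: [ 0.5292 -0.3865  0.047 ] z82 mid-crate: [ 0.5187 -0.4305  0.082 ] capz95: [ 0.5148 -0.4469  0.095 ]
s [246.0, 194.0, 15.0, 30.0] 0.65 z47: [0.4156 0.295  0.047 ] z82 mid-crate: [0.4109 0.2159 0.082 ] capz95: [0.4092 0.1865 0.095 ]
s [328.0, 196.0, 20.0, 26.0] 0.63 z47: [0.7184 0.2469 0.047 ] z82 mid-crate: [0.6981 0.1703 0.082 ] capz95: [0.6906 0.1418 0.095 ]
d [303.0, 294.0, 18.0, 33.0] 0.85 z47: [0.406  0.3082 0.047 ] z82 mid-crate: [0.3992 0.3369 0.082 ] capz95: [0.3967 0.3476 0.095 ]
d [314.0, 159.0, 12.0, 27.0] 0.75 z47: [ 0.5271 -0.3731  0.047 ] z82 mid-crate: [ 0.5165 -0.3229  0.082 ] capz95: [ 0.5125 -0.3042  0.095 ]
d [230.0, 230.0, 13.0, 27.0] 0.64 z47: [0.7076 0.1003 0.047 ] z82 mid-crate: [0.6912 0.1356 0.082 ] capz95: [0.6852 0.1487 0.095 ]
d [265.0, 305.0, 17.0, 36.0] 0.55 z47: [0.5019 0.3726 0.047 ] z82 mid-crate: [0.492  0.3992 0.082 ] capz95: [0.4884 0.4091 0.095 ]
w [168.0, 217.0, 80.0, 71.0] 0.75 z47: [0.4002 0.3037 0.047 ] z82 mid-crate: [0.4126 0.3146 0.082 ] capz95: [0.4172 0.3187 0.095 ]
w [267.0, 155.0, 58.0, 60.0] 0.64 z47: [0.4968 0.363  0.047 ] z82 mid-crate: [0.4979 0.367  0.082 ] capz95: [0.4983 0.3685 0.095 ]
w [469.0, 406.0, 44.0, 28.0] 0.58 z47: [0.7291 0.0721 0.047 ] z82 mid-crate: [0.7031 0.11   0.082 ] capz95: [0.6935 0.1241 0.095 ]
```

servo_tool(
  deltas=[
    [0.085,0.02,-0.004,0.015,0],
    [0.085,0.02,-0.0045,0.025,0],
    [0.085,0,0,0.03,0],
    [0.085,0,0,0.03,0],
    [0.085,0,0,0.03,0],
  ],
)

```text
t: 18.17
tool_pos: [0.4981, 0.3682, 0.089]
tool_rot: [[-0.001, 1.0, 0.0], [1.0, 0.001, 0.0], [0.0, 0.0, -1.0]]
ft_force: [0.4, -0.3, 0.1]
gripper_width: 0.0848
finger_force: 0.0
```

servo_tool(
  deltas=[
    [0.085,0,0,0.02,0],
    [0.085,0,0,0.01,0],
    [0.06,0,0,0,0],
    [0.06,0,0,0,0],
    [0.03,0,0,0,0],
  ],
)

```text
t: 18.58
tool_pos: [0.4987, 0.3689, 0.062]
tool_rot: [[-0.001, 1.0, 0.002], [1.0, 0.001, 0.001], [0.001, 0.002, -1.0]]
ft_force: [-0.3, 1.1, 0.5]
gripper_width: 0.051
finger_force: 0.0
```

servo_tool(
  deltas=[
    [0,0,0,0,0],
    [0,0,0,0,0],
    [0,0,0,0,0],
    [0,0,0,0,0],
    [0,0,0,0,0],
  ],
)

```text
t: 19.0
tool_pos: [0.4988, 0.3692, 0.0626]
tool_rot: [[-0.001, 1.0, 0.003], [1.0, 0.001, 0.002], [0.002, 0.003, -1.0]]
ft_force: [-0.1, 0.3, 7.4]
gripper_width: 0.0481
finger_force: 62.9
```

servo_tool(
  deltas=[
    [0,0,0,-0.02,0],
    [0,0,0,-0.03,0],
    [0,0,0,-0.03,0],
    [0,0,0,-0.03,0],
    [0,0,0,-0.03,0],
  ],
)

```text
t: 19.42
tool_pos: [0.4976, 0.3681, 0.2024]
tool_rot: [[-0.001, 1.0, 0.001], [1.0, 0.001, 0.0], [0.0, 0.001, -1.0]]
ft_force: [-0.3, 0.3, -2.5]
gripper_width: 0.0481
finger_force: 63.0
```

servo_tool(
  deltas=[
    [0,-0.015,0.0093,0,0],
    [0,-0.0285,0.0178,0,0],
    [0,-0.0285,0.0178,0,0],
    [0,-0.0285,0.0178,0,0],
    [0,-0.0285,0.0178,0,0],
  ],
)

```text
t: 19.83
tool_pos: [0.5791, 0.2378, 0.2012]
tool_rot: [[-0.001, 1.0, 0.001], [1.0, 0.001, -0.0], [-0.0, 0.001, -1.0]]
ft_force: [0.6, 1.0, -1.9]
gripper_width: 0.0476
finger_force: 63.0
```

servo_tool(
  deltas=[
    [0,-0.0285,0.0178,0,0],
    [0,-0.0285,0.0178,0,0],
    [0,-0.0285,0.0178,0,0],
    [0,-0.0285,0.0178,0,0],
    [0,-0.0285,0.0178,0,0],
  ],
)

```text
t: 20.25
tool_pos: [0.6682, 0.0952, 0.2011]
tool_rot: [[-0.001, 1.0, 0.001], [1.0, 0.001, -0.0], [-0.0, 0.001, -1.0]]
ft_force: [0.6, 0.5, -1.7]
gripper_width: 0.0479
finger_force: 63.0
```

servo_tool(
  deltas=[
    [0,-0.0285,0.0178,0,0],
    [0,-0.01,0.0055,0,0],
    [0,0,0,0,0],
    [0,0,0,0,0],
    [0,0,0,0,0],
  ],
)

```text
t: 20.67
tool_pos: [0.6904, 0.0598, 0.2007]
tool_rot: [[-0.002, 1.0, -0.0], [1.0, 0.002, 0.001], [0.001, -0.0, -1.0]]
ft_force: [-0.0, 0.6, -1.5]
gripper_width: 0.0481
finger_force: 63.0
```

Run:
```python
from h import *
c=robot.camera('wrist'); save(c,'w7.png'); s=robot.get_state(); print(s['tool_pos'],s['gripper_width'],s['ft_force'])
for p in [(-.0,-.0375),(0,.0375),(.035,.0),(-.035,.0),(.0375,.075)]:
  print(p,proj(c,(.654+p[0],.059+p[1],.0705)))
print(proj(c,(.6909,.1338,.1295)))
```

```text
[0.6903 0.0602 0.2008] 0.047644078436729735 [-0.8258  0.4248 -1.985 ]
(-0.0, -0.0375) [235.882  248.9819]
(0, 0.0375) [232.5083 160.4734]
(0.035, 0.0) [277.0339 206.5054]
(-0.035, 0.0) [191.4869 206.4454]
(0.0375, 0.075) [280.3617 110.5648]
[280.1098 109.142 ]
```

View pics/w7.png

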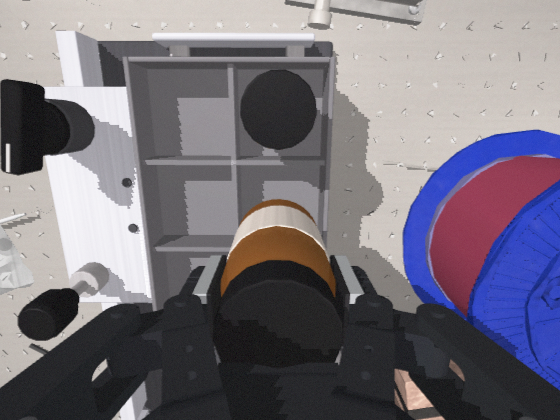

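servo_tool(
  deltas=[
    [0,0,0,0.02,0],
    [0,0,0,0.03,0],
    [0,0,0,0.03,0],
    [0,0,0,0.015,0],
    [0,0,0,0.005,0],
  ],
)

```text
t: 21.13
tool_pos: [0.6888, 0.0591, 0.0974]
tool_rot: [[-0.003, 1.0, -0.005], [1.0, 0.003, -0.0], [-0.0, -0.005, -1.0]]
ft_force: [0.1, -0.6, -2.9]
gripper_width: 0.0477
finger_force: 62.9
```

servo_tool(
  deltas=[
    [0,0,0,0.003,0],
    [0,0,0,0.001,0],
    [0.05,0,0,0,0],
    [0.055,0,0,0,0],
    [0.06,0,0,0,0],
  ],
)

```text
t: 21.55
tool_pos: [0.6918, 0.0586, 0.0981]
tool_rot: [[-0.001, 1.0, 0.003], [1.0, 0.001, 0.0], [0.0, 0.003, -1.0]]
ft_force: [0.3, -0.5, 0.3]
gripper_width: 0.0598
finger_force: 0.0
```

servo_tool(
  deltas=[
    [0.06,0,0,-0.005,0],
    [0.06,0,0,-0.02,0],
    [0.065,0,0,-0.03,0],
    [0.08,0,0,-0.04,0],
    [0.085,0,0,-0.03,0],
  ],
)

```text
t: 21.97
tool_pos: [0.6913, 0.0587, 0.2252]
tool_rot: [[-0.001, 1.0, 0.002], [1.0, 0.001, 0.001], [0.001, 0.002, -1.0]]
ft_force: [0.2, -0.4, 1.4]
gripper_width: 0.0846
finger_force: 0.0
```

servo_tool(
  deltas=[
    [0.085,0.021,-0.027,0,0],
    [0.085,0.021,-0.027,0,0],
    [0.085,0.021,-0.027,0,0],
    [0.085,0.021,-0.027,0,0],
    [0.085,0.021,-0.027,0,0],
  ],
)

```text
t: 22.38
tool_pos: [0.5546, 0.1643, 0.2223]
tool_rot: [[-0.001, 1.0, 0.001], [1.0, 0.001, -0.0], [-0.0, 0.001, -1.0]]
ft_force: [-0.2, 1.1, -0.2]
gripper_width: 0.0852
finger_force: 0.0
```

servo_tool(
  deltas=[
    [0.085,0.021,-0.027,0,0],
    [0.085,0.021,-0.027,0,0],
    [0.085,0.021,-0.027,0,0],
    [0.085,0.021,-0.027,0,0],
    [0.085,0.02,-0.02,0,0],
  ],
)

```text
t: 22.8
tool_pos: [0.4255, 0.2686, 0.2224]
tool_rot: [[-0.002, 1.0, 0.002], [1.0, 0.002, -0.0], [-0.0, 0.002, -1.0]]
ft_force: [0.4, 0.3, 0.6]
gripper_width: 0.0851
finger_force: 0.0
```

servo_tool(
  deltas=[
    [0.085,0,0,0,0],
    [0.085,0,0,0,0],
    [0.085,0,0,0,0],
    [0.085,0,0,0,0],
    [0.085,0,0,0,0],
  ],
)

```text
t: 23.22
tool_pos: [0.4285, 0.2663, 0.2214]
tool_rot: [[0.001, 1.0, -0.0], [1.0, -0.001, 0.0], [0.0, -0.0, -1.0]]
ft_force: [0.0, 0.6, 0.0]
gripper_width: 0.0851
finger_force: 0.0
```

```bash
python3 m.py 8
```

```text
[0.4281 0.2667 0.2212] [0.0002 1.    ] [ 10.0852   7.3991 -49.9834 103.9414   5.9503  71.3899 -41.5791]
s [244.0, 192.0, 14.0, 30.0] 0.91 z47: [0.4078 0.3153 0.047 ] z82 mid-crate: [0.4036 0.2352 0.082 ] capz95: [0.402  0.2055 0.095 ]
s [313.0, 305.0, 23.0, 44.0] 0.82 z47: [ 0.5327 -0.3846  0.047 ] z82 mid-crate: [ 0.5221 -0.4287  0.082 ] capz95: [ 0.5181 -0.4451  0.095 ]
s [328.0, 196.0, 18.0, 25.0] 0.63 z47: [0.7163 0.248  0.047 ] z82 mid-crate: [0.6962 0.1713 0.082 ] capz95: [0.6887 0.1429 0.095 ]
s [333.0, 207.0, 11.0, 22.0] 0.44 z47: [0.7155 0.154  0.047 ] z82 mid-crate: [0.6954 0.0822 0.082 ] capz95: [0.688  0.0555 0.095 ]
d [230.0, 229.0, 18.0, 25.0] 0.92 z47: [0.7075 0.0957 0.047 ] z82 mid-crate: [0.6912 0.1311 0.082 ] capz95: [0.6851 0.1443 0.095 ]
d [307.0, 298.0, 17.0, 32.0] 0.9 z47: [0.3933 0.318  0.047 ] z82 mid-crate: [0.3869 0.3464 0.082 ] capz95: [0.3845 0.3569 0.095 ]
d [237.0, 212.0, 16.0, 29.0] 0.85 z47: [0.7134 0.0095 0.047 ] z82 mid-crate: [0.6969 0.0476 0.082 ] capz95: [0.6908 0.0618 0.095 ]
d [318.0, 162.0, 8.0, 18.0] 0.43 z47: [ 0.503  -0.3512  0.047 ] z82 mid-crate: [ 0.4932 -0.3016  0.082 ] capz95: [ 0.4895 -0.2832  0.095 ]
d [212.0, 315.0, 52.0, 38.0] 0.39 z47: [0.6337 0.4431 0.047 ] z82 mid-crate: [0.6197 0.4675 0.082 ] capz95: [0.6145 0.4766 0.095 ]
d [255.0, 225.0, 82.0, 57.0] 0.21 z47: [0.6318 0.0567 0.047 ] z82 mid-crate: [0.6179 0.0933 0.082 ] capz95: [0.6127 0.1069 0.095 ]
w [533.0, 329.0, 54.0, 56.0] 0.79 z47: [0.702  0.1163 0.047 ] z82 mid-crate: [0.6701 0.1419 0.082 ] capz95: [0.6582 0.1514 0.095 ]
w [250.0, 152.0, 58.0, 61.0] 0.66 z47: [0.4025 0.3052 0.047 ] z82 mid-crate: [0.4054 0.3089 0.082 ] capz95: [0.4065 0.3102 0.095 ]
```

View pics/8w.png

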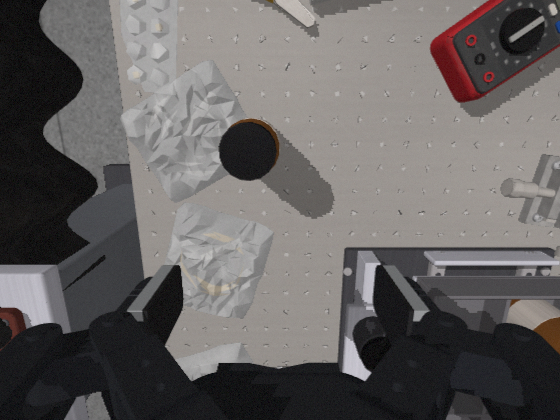

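servo_tool(
  deltas=[
    [0.085,0,0,0,-6.2],
    [0.085,0,0,0,-6.2],
    [0.085,0,0,0,-6.2],
    [0.085,0,0,0,-6.2],
    [0.085,0,0,0,-6.2],
  ],
)

```text
t: 23.93
tool_pos: [0.4277, 0.2671, 0.2213]
tool_rot: [[-0.52, 0.854, -0.0], [0.854, 0.52, 0.0], [0.0, -0.0, -1.0]]
ft_force: [0.3, 0.1, 0.9]
gripper_width: 0.0853
finger_force: 0.0
```

servo_tool(
  deltas=[
    [0.085,0,0,0,-6.2],
    [0.085,0.024,0.004,0.025,0],
    [0.085,0.024,0.004,0.025,0],
    [0.085,0,0,0.02,0],
    [0.085,0,0,0,0],
  ],
)

```text
t: 24.35
tool_pos: [0.4026, 0.3098, 0.148]
tool_rot: [[-0.607, 0.794, -0.005], [0.794, 0.607, -0.002], [0.001, -0.005, -1.0]]
ft_force: [-0.6, -1.8, 0.4]
gripper_width: 0.0853
finger_force: 0.0
```

servo_tool(
  deltas=[
    [0.085,0,0,0.03,0],
    [0.085,0,0,0.03,0],
    [0.085,0,0,0.02,0],
    [0.085,0,0,0.01,0],
    [0.085,0,0,0,0],
  ],
)

```text
t: 24.77
tool_pos: [0.4048, 0.3091, 0.0603]
tool_rot: [[-0.605, 0.797, -0.002], [0.797, 0.605, -0.001], [0.0, -0.003, -1.0]]
ft_force: [-0.0, -0.2, -0.1]
gripper_width: 0.0849
finger_force: 0.0
```

servo_tool(
  deltas=[
    [0.06,0,0,0,0],
    [0.06,0,0,0,0],
    [0.03,0,0,0,0],
    [0,0,0,0,0],
    [0,0,0,0,0],
  ],
)

```text
t: 25.18
tool_pos: [0.4059, 0.3107, 0.0632]
tool_rot: [[-0.605, 0.796, 0.002], [0.796, 0.605, 0.0], [-0.001, 0.002, -1.0]]
ft_force: [-1.8, -2.5, 9.8]
gripper_width: 0.0478
finger_force: 60.4
```

servo_tool(
  deltas=[
    [0,0,0,0,0],
    [0,0,0,0,0],
    [0,0,0,0,0],
    [0,0,0,0,0],
    [0,0,0,0,0],
  ],
)

```text
t: 25.6
tool_pos: [0.4059, 0.3107, 0.0632]
tool_rot: [[-0.605, 0.796, 0.002], [0.796, 0.605, 0.0], [-0.001, 0.002, -1.0]]
ft_force: [-2.5, -2.4, 10.7]
gripper_width: 0.048
finger_force: 60.4
```

servo_tool(
  deltas=[
    [0,0,0,-0.02,0],
    [0,0,0,-0.03,0],
    [0,0,0,-0.03,0],
    [0,0,0,-0.03,0],
    [0,0,0,-0.03,0],
  ],
)

```text
t: 26.02
tool_pos: [0.4047, 0.3103, 0.2036]
tool_rot: [[-0.606, 0.796, 0.001], [0.796, 0.606, 0.0], [-0.0, 0.001, -1.0]]
ft_force: [1.3, -0.4, -2.1]
gripper_width: 0.0478
finger_force: 63.0
```

servo_tool(
  deltas=[
    [0,-0.02,0.005,0,0],
    [0,-0.03,0.007,0,0],
    [0,-0.03,0.007,0,0],
    [0,-0.03,0.007,0,0],
    [0,-0.03,0.007,0,0],
  ],
)

```text
t: 26.43
tool_pos: [0.5172, 0.2176, 0.2024]
tool_rot: [[-0.605, 0.796, 0.002], [0.796, 0.605, -0.0], [-0.001, 0.001, -1.0]]
ft_force: [0.0, 0.4, -1.4]
gripper_width: 0.0475
finger_force: 63.0
```

servo_tool(
  deltas=[
    [0,-0.03,0.007,0,0],
    [0,-0.03,0.007,0,0],
    [0,-0.03,0.007,0,0],
    [0,-0.03,0.006,0,0],
    [0,-0.008,0,0,0],
  ],
)

```text
t: 26.85
tool_pos: [0.6185, 0.128, 0.2015]
tool_rot: [[-0.601, 0.8, 0.001], [0.8, 0.601, -0.001], [-0.002, 0.0, -1.0]]
ft_force: [0.0, -1.0, -2.0]
gripper_width: 0.0476
finger_force: 63.0
```

servo_tool(
  deltas=[
    [0,0,0,0,0],
    [0,0,0,0,0],
    [0,0,0,0,0],
    [0,0,0,0,0],
    [0,0,0,0,0],
  ],
)

```text
t: 27.27
tool_pos: [0.6143, 0.1343, 0.2018]
tool_rot: [[-0.607, 0.795, 0.0], [0.795, 0.607, 0.0], [-0.0, 0.0, -1.0]]
ft_force: [0.8, -0.2, -1.9]
gripper_width: 0.0475
finger_force: 63.0
```

servo_tool(
  deltas=[
    [0,0,0.001,0.02,0],
    [0,0,0.001,0.03,0],
    [0,0,0,0.03,0],
    [0,0,0,0.015,0],
    [0,0,0,0.005,0],
  ],
)

```text
t: 27.68
tool_pos: [0.6148, 0.1342, 0.0986]
tool_rot: [[-0.606, 0.795, -0.004], [0.795, 0.606, -0.001], [0.002, -0.004, -1.0]]
ft_force: [-0.4, 0.1, -2.3]
gripper_width: 0.0482
finger_force: 62.9
```

servo_tool(
  deltas=[
    [0,0,0,0.003,0],
    [0,0,0,0.001,0],
    [0.05,0,0,0,0],
    [0.055,0,0,0,0],
    [0.06,0,0,0,0],
  ],
)

```text
t: 28.1
tool_pos: [0.6174, 0.1347, 0.0988]
tool_rot: [[-0.605, 0.796, 0.002], [0.796, 0.605, 0.0], [-0.001, 0.002, -1.0]]
ft_force: [0.5, 0.1, 0.7]
gripper_width: 0.0597
finger_force: 0.0
```

servo_tool(
  deltas=[
    [0.06,0,0,-0.005,0],
    [0.06,0,0,-0.02,0],
    [0.065,0,0,-0.03,0],
    [0.08,0,0,-0.04,0],
    [0.085,0,0,-0.03,0],
  ],
)

```text
t: 28.52
tool_pos: [0.6168, 0.1349, 0.2259]
tool_rot: [[-0.606, 0.796, 0.002], [0.796, 0.606, 0.001], [-0.001, 0.002, -1.0]]
ft_force: [1.8, 0.5, 0.3]
gripper_width: 0.0849
finger_force: 0.0
```

```bash
python3 m.py 9
```

```text
[0.618  0.1352 0.2263] [-0.6054  0.7959] [ 18.5209  23.8555 -45.9861  86.632   17.4953  76.5673   8.2609]
s [312.0, 304.0, 23.0, 41.0] 0.87 z47: [ 0.5302 -0.3812  0.047 ] z82 mid-crate: [ 0.5197 -0.4255  0.082 ] capz95: [ 0.5157 -0.4419  0.095 ]
s [326.0, 196.0, 22.0, 24.0] 0.74 z47: [0.7121 0.2512 0.047 ] z82 mid-crate: [0.6922 0.1743 0.082 ] capz95: [0.6848 0.1458 0.095 ]
s [305.0, 197.0, 14.0, 25.0] 0.65 z47: [0.628  0.2425 0.047 ] z82 mid-crate: [0.6125 0.1661 0.082 ] capz95: [0.6067 0.1378 0.095 ]
s [334.0, 206.0, 16.0, 25.0] 0.45 z47: [0.7217 0.1626 0.047 ] z82 mid-crate: [0.7012 0.0903 0.082 ] capz95: [0.6937 0.0635 0.095 ]
d [237.0, 213.0, 17.0, 30.0] 0.74 z47: [0.7122 0.0098 0.047 ] z82 mid-crate: [0.6957 0.0479 0.082 ] capz95: [0.6896 0.0621 0.095 ]
d [254.0, 233.0, 19.0, 28.0] 0.71 z47: [0.6249 0.0956 0.047 ] z82 mid-crate: [0.6112 0.131  0.082 ] capz95: [0.6061 0.1441 0.095 ]
d [230.0, 231.0, 15.0, 28.0] 0.61 z47: [0.7051 0.1032 0.047 ] z82 mid-crate: [0.6889 0.1384 0.082 ] capz95: [0.6828 0.1515 0.095 ]
d [314.0, 158.0, 15.0, 26.0] 0.6 z47: [ 0.527 -0.376  0.047] z82 mid-crate: [ 0.5163 -0.3257  0.082 ] capz95: [ 0.5124 -0.307   0.095 ]
w [289.0, 315.0, 58.0, 98.0] 0.9 z47: [0.7126 0.0325 0.047 ] z82 mid-crate: [0.6968 0.0505 0.082 ] capz95: [0.691  0.0572 0.095 ]
w [272.0, 206.0, 55.0, 79.0] 0.88 z47: [0.624  0.1207 0.047 ] z82 mid-crate: [0.6183 0.1287 0.082 ] capz95: [0.6162 0.1317 0.095 ]
w [340.0, 251.0, 72.0, 93.0] 0.65 z47: [0.708  0.1241 0.047 ] z82 mid-crate: [0.6928 0.1317 0.082 ] capz95: [0.6872 0.1345 0.095 ]
w [75.0, 281.0, 60.0, 49.0] 0.39 z47: [ 0.5075 -0.0693  0.047 ] z82 mid-crate: [ 0.5151 -0.0397  0.082 ] capz95: [ 0.5179 -0.0288  0.095 ]
```

View pics/9s.png

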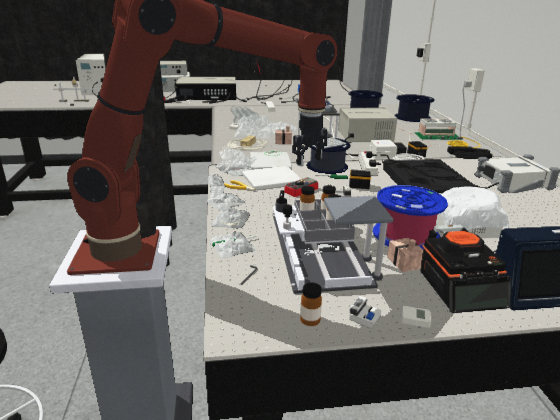

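servo_tool(
  deltas=[
    [0.085,0,0,-0.01,6.2],
    [0.085,0,0,-0.01,6.2],
    [0.085,0,0,-0.01,6.2],
    [0.085,0,0,-0.005,6.2],
    [0.085,0,0,0,6.2],
  ],
)

```text
t: 29.23
tool_pos: [0.6165, 0.1344, 0.2573]
tool_rot: [[-0.104, 0.995, -0.0], [0.995, 0.104, 0.0], [0.0, -0.0, -1.0]]
ft_force: [0.6, -0.1, -0.3]
gripper_width: 0.0851
finger_force: 0.0
```

servo_tool(
  deltas=[
    [0.085,0,0,0,6.2],
    [0.085,-0.02,-0.03,0,0],
    [0.085,-0.02,-0.03,0,0],
    [0.085,-0.02,-0.03,0,0],
    [0.085,-0.03,-0.02,0,0],
  ],
)

```text
t: 29.65
tool_pos: [0.5037, 0.0456, 0.2558]
tool_rot: [[-0.004, 1.0, -0.003], [1.0, 0.004, 0.001], [0.001, -0.003, -1.0]]
ft_force: [0.6, -0.2, 0.3]
gripper_width: 0.085
finger_force: 0.0
```

servo_tool(
  deltas=[
    [0.085,-0.036,0,0,0],
    [0.085,-0.036,0,0,0],
    [0.085,-0.036,0,0,0],
    [0.085,-0.036,0,0,0],
    [0.085,-0.036,0,0,0],
  ],
)

```text
t: 30.07
tool_pos: [0.5058, -0.1375, 0.2563]
tool_rot: [[-0.001, 1.0, -0.002], [1.0, 0.001, 0.0], [0.0, -0.002, -1.0]]
ft_force: [-0.1, 0.4, 0.4]
gripper_width: 0.0854
finger_force: 0.0
```

servo_tool(
  deltas=[
    [0.085,-0.036,0,0,0],
    [0.085,-0.036,0,0,0],
    [0.085,-0.036,0,0,0],
    [0.085,-0.036,0.005,0,0],
    [0.085,-0.036,0.005,0,0],
  ],
)

```text
t: 30.48
tool_pos: [0.5161, -0.3175, 0.256]
tool_rot: [[-0.0, 1.0, -0.002], [1.0, 0.0, 0.001], [0.001, -0.002, -1.0]]
ft_force: [0.4, 0.8, 0.1]
gripper_width: 0.0849
finger_force: 0.0
```

servo_tool(
  deltas=[
    [0.085,-0.03,0.005,0,0],
    [0.085,-0.022,0.005,0,0],
    [0.085,-0.01,0,0,0],
    [0.085,0,0,0,0],
    [0.085,0,0,0,0],
  ],
)

```text
t: 30.9
tool_pos: [0.5268, -0.3767, 0.2562]
tool_rot: [[-0.001, 1.0, -0.001], [1.0, 0.001, 0.002], [0.002, -0.001, -1.0]]
ft_force: [-0.0, 0.7, 0.6]
gripper_width: 0.0854
finger_force: 0.0
```

```bash
python3 m.py 10
```

```text
[ 0.5275 -0.3756  0.2575] [-0.0034  1.    ] [ 48.4516  20.235  -22.1822  82.473    7.619   78.7878  26.2174]
s [310.0, 305.0, 22.0, 43.0] 0.8 z47: [ 0.5267 -0.3851  0.047 ] z82 mid-crate: [ 0.5164 -0.4292  0.082 ] capz95: [ 0.5125 -0.4455  0.095 ]
s [314.0, 217.0, 78.0, 52.0] 0.71 z47: [0.6322 0.0808 0.047 ] z82 mid-crate: [0.6164 0.0127 0.082 ] capz95: [ 0.6105 -0.0126  0.095 ]
s [281.0, 199.0, 2.0, 3.0] 0.7 z47: [0.5391 0.2329 0.047 ] z82 mid-crate: [0.5281 0.1571 0.082 ] capz95: [0.524  0.1289 0.095 ]
d [230.0, 231.0, 16.0, 27.0] 0.95 z47: [0.7051 0.1052 0.047 ] z82 mid-crate: [0.6888 0.1403 0.082 ] capz95: [0.6828 0.1534 0.095 ]
d [237.0, 214.0, 16.0, 29.0] 0.88 z47: [0.7098 0.0157 0.047 ] z82 mid-crate: [0.6934 0.0537 0.082 ] capz95: [0.6873 0.0678 0.095 ]
d [253.0, 233.0, 16.0, 29.0] 0.87 z47: [0.6286 0.095  0.047 ] z82 mid-crate: [0.6147 0.1304 0.082 ] capz95: [0.6096 0.1436 0.095 ]
d [315.0, 158.0, 13.0, 29.0] 0.57 z47: [ 0.5237 -0.3796  0.047 ] z82 mid-crate: [ 0.5132 -0.3292  0.082 ] capz95: [ 0.5093 -0.3105  0.095 ]
d [294.0, 350.0, 38.0, 38.0] 0.5 z47: [0.3845 0.4947 0.047 ] z82 mid-crate: [0.3784 0.5175 0.082 ] capz95: [0.3761 0.5259 0.095 ]
w [279.0, 195.0, 46.0, 67.0] 0.83 z47: [ 0.5275 -0.3861  0.047 ] z82 mid-crate: [ 0.5274 -0.3777  0.082 ] capz95: [ 0.5274 -0.3746  0.095 ]
```

servo_tool(
  deltas=[
    [0.085,-0.004,0,0.03,0],
    [0.085,0,0,0.04,0],
    [0.085,0,0,0.04,0],
    [0.085,0,0,0.03,0],
    [0.085,0,0,0.03,0],
  ],
)

```text
t: 31.62
tool_pos: [0.5267, -0.3809, 0.0857]
tool_rot: [[-0.002, 1.0, -0.0], [1.0, 0.002, 0.0], [0.0, -0.0, -1.0]]
ft_force: [0.1, 0.1, 0.1]
gripper_width: 0.0846
finger_force: 0.0
```

servo_tool(
  deltas=[
    [0.085,0,0,0.02,0],
    [0.085,0,0,0.006,0],
    [0.06,0,0,0,0],
    [0.06,0,0,0,0],
    [0.03,0,0,0,0],
  ],
)

```text
t: 32.03
tool_pos: [0.5283, -0.3822, 0.0635]
tool_rot: [[-0.001, 1.0, 0.003], [1.0, 0.001, -0.002], [-0.002, 0.003, -1.0]]
ft_force: [3.3, 1.2, 2.1]
gripper_width: 0.0511
finger_force: 2.3
```

servo_tool(
  deltas=[
    [0,0,0,0,0],
    [0,0,0,0,0],
    [0,0,0,0,0],
    [0,0,0,0,0],
    [0,0,0,0,0],
  ],
)

```text
t: 32.45
tool_pos: [0.5285, -0.3823, 0.064]
tool_rot: [[-0.001, 1.0, 0.003], [1.0, 0.001, -0.002], [-0.002, 0.003, -1.0]]
ft_force: [-0.7, 1.1, 6.6]
gripper_width: 0.0481
finger_force: 61.6
```

servo_tool(
  deltas=[
    [0,0,0,-0.02,0],
    [0,0,-0.012,-0.03,0],
    [0,0,-0.012,-0.035,0],
    [0,0,-0.012,-0.035,0],
    [0,0,-0.012,-0.036,0],
  ],
)

```text
t: 32.87
tool_pos: [0.4784, -0.3814, 0.2196]
tool_rot: [[-0.001, 1.0, 0.0], [1.0, 0.001, -0.0], [-0.0, 0.0, -1.0]]
ft_force: [0.4, -1.4, -2.5]
gripper_width: 0.0479
finger_force: 62.9
```

servo_tool(
  deltas=[
    [0,0.02,0,0,0],
    [0,0.034,0,0,0],
    [0,0.034,0,0,0],
    [0,0.034,0,0,0],
    [0,0.034,0,0,0],
  ],
)

```text
t: 33.28
tool_pos: [0.4788, -0.2242, 0.2184]
tool_rot: [[-0.001, 1.0, 0.001], [1.0, 0.001, -0.001], [-0.001, 0.001, -1.0]]
ft_force: [0.6, 0.1, -2.3]
gripper_width: 0.0474
finger_force: 62.9
```

servo_tool(
  deltas=[
    [0,0.034,0,0,0],
    [0,0.034,0,0,0],
    [0,0.034,0,0,0],
    [0,0.034,0,0,0],
    [0,0.034,0,0,0],
  ],
)

```text
t: 33.7
tool_pos: [0.4786, -0.054, 0.2184]
tool_rot: [[-0.001, 1.0, 0.002], [1.0, 0.001, -0.001], [-0.001, 0.002, -1.0]]
ft_force: [1.5, -0.2, -2.4]
gripper_width: 0.048
finger_force: 62.9
```

servo_tool(
  deltas=[
    [0,0.03,0,0,0],
    [0,0.012,0,0,0],
    [0,0,0,0,0],
    [0,0,0.03,0,0],
    [0,0,0.03,0,0],
  ],
)

```text
t: 34.12
tool_pos: [0.5391, -0.015, 0.2184]
tool_rot: [[0.0, 1.0, 0.002], [1.0, -0.0, -0.003], [-0.003, 0.002, -1.0]]
ft_force: [0.5, 0.3, -1.8]
gripper_width: 0.048
finger_force: 63.1
```

servo_tool(
  deltas=[
    [0,0,0.03,0,0],
    [0,0,0.03,0,0],
    [0,0,0.017,0,0],
    [0,0,0,0,0],
    [0,0,0,0,0],
  ],
)

```text
t: 34.53
tool_pos: [0.6162, -0.0147, 0.2169]
tool_rot: [[0.0, 1.0, -0.001], [1.0, -0.0, 0.0], [0.0, -0.001, -1.0]]
ft_force: [-0.5, -0.1, -2.1]
gripper_width: 0.0477
finger_force: 63.3
```

Run:
```python
from h import *
c=robot.camera('wrist'); save(c,'w11.png'); s=robot.get_state(); print(s['tool_pos'],s['gripper_width'],s['ft_force'],s['joint_positions'])
for p in [(-.0,-.0375),(0,.0375),(-.075,-.0375),(.075,-.0375)]:
  print(p,proj(c,(.654+p[0],.059+p[1],.0705)))
```

```text
[ 0.6155 -0.0145  0.2172] 0.04817229138789637 [-1.1598 -1.0751 -2.748 ] [ 26.7374  20.2094 -37.1834  89.7709  12.5277  74.2903 -12.1506]
(-0.0, -0.0375) [324.1538 158.3136]
(0, 0.0375) [327.8894  60.2588]
(-0.075, -0.0375) [234.2331 158.4639]
(0.075, -0.0375) [414.1346 158.1633]
```

View pics/w11.png

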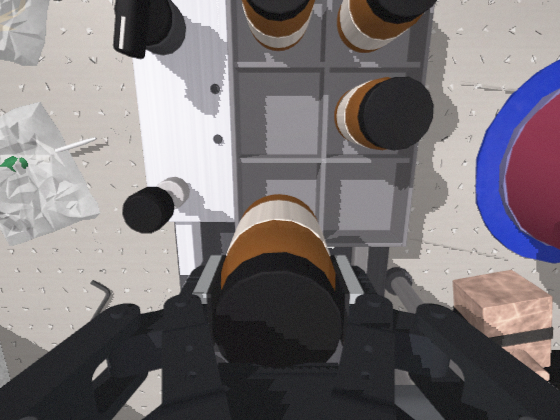

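servo_tool(
  deltas=[
    [0,0,0,0.02,0],
    [0,0,0,0.03,0],
    [0,0,0,0.03,0],
    [0,0,0,0.025,0],
    [0,0,0,0.008,0],
  ],
)

```text
t: 35.0
tool_pos: [0.6128, -0.0148, 0.1009]
tool_rot: [[-0.0, 1.0, -0.005], [1.0, 0.0, -0.001], [-0.001, -0.005, -1.0]]
ft_force: [-0.6, -0.1, -2.8]
gripper_width: 0.0478
finger_force: 63.2
```

servo_tool(
  deltas=[
    [0,0,0,0.004,0],
    [0,0,0,0.001,0],
    [0.05,0,0,0,0],
    [0.055,0,0,0,0],
    [0.06,0,0,0,0],
  ],
)

```text
t: 35.42
tool_pos: [0.6168, -0.0136, 0.1012]
tool_rot: [[-0.001, 1.0, 0.003], [1.0, 0.001, -0.0], [-0.0, 0.003, -1.0]]
ft_force: [0.0, 0.5, -1.1]
gripper_width: 0.06
finger_force: 0.0
```

servo_tool(
  deltas=[
    [0.06,0,0,-0.005,0],
    [0.06,0,0,-0.02,0],
    [0.065,0,0,-0.03,0],
    [0.08,0,0,-0.04,0],
    [0.085,0,0,-0.02,0],
  ],
)

```text
t: 35.83
tool_pos: [0.6171, -0.013, 0.2198]
tool_rot: [[-0.001, 1.0, 0.005], [1.0, 0.001, 0.0], [0.0, 0.005, -1.0]]
ft_force: [-0.4, -0.9, 0.6]
gripper_width: 0.0845
finger_force: 0.0
```

servo_tool(
  deltas=[
    [0.085,0,-0.02,0,0],
    [0.085,0.01,-0.03,0,0],
    [0.085,0,-0.03,0,0],
    [0.085,0,-0.013,0,0],
    [0.085,0,0,0,0],
  ],
)

```text
t: 36.25
tool_pos: [0.5208, -0.0034, 0.2156]
tool_rot: [[-0.002, 1.0, 0.001], [1.0, 0.002, -0.002], [-0.002, 0.001, -1.0]]
ft_force: [0.1, 0.6, 0.2]
gripper_width: 0.0848
finger_force: 0.0
```

```bash
python3 m.py 12
python3 - <<'E'
import cv2
a=cv2.imread('pics/12d.png')[150:350,180:430]; b=cv2.imread('pics/12w.png')
cv2.imwrite('pics/12c.png',cv2.resize(a,(750,600),interpolation=cv2.INTER_CUBIC))
E
```

```text
[ 0.5237 -0.0038  0.2152] [-0.0007  1.    ] [ 31.6919   8.7696 -39.2782 102.4353   5.9048  70.7474  -9.1597]
s [316.0, 216.0, 19.0, 22.0] 0.96 z47: [0.6401 0.0891 0.047 ] z82 mid-crate: [0.6239 0.0206 0.082 ] capz95: [ 0.6179 -0.0049  0.095 ]
s [309.0, 199.0, 16.0, 24.0] 0.73 z47: [0.6407 0.2244 0.047 ] z82 mid-crate: [0.6245 0.1489 0.082 ] capz95: [0.6184 0.1209 0.095 ]
s [328.0, 196.0, 18.0, 29.0] 0.49 z47: [0.7173 0.247  0.047 ] z82 mid-crate: [0.6971 0.1704 0.082 ] capz95: [0.6896 0.1419 0.095 ]
s [332.0, 206.0, 11.0, 21.0] 0.39 z47: [0.7117 0.156  0.047 ] z82 mid-crate: [0.6918 0.0841 0.082 ] capz95: [0.6844 0.0574 0.095 ]
d [231.0, 229.0, 15.0, 29.0] 0.9 z47: [0.7052 0.0952 0.047 ] z82 mid-crate: [0.689  0.1306 0.082 ] capz95: [0.6829 0.1437 0.095 ]
d [267.0, 204.0, 17.0, 24.0] 0.87 z47: [ 0.6244 -0.0614  0.047 ] z82 mid-crate: [ 0.6107 -0.021   0.082 ] capz95: [ 0.6056 -0.006   0.095 ]
d [238.0, 214.0, 15.0, 26.0] 0.6 z47: [0.7088 0.0144 0.047 ] z82 mid-crate: [0.6924 0.0524 0.082 ] capz95: [0.6863 0.0665 0.095 ]
w [418.0, 33.0, 120.0, 61.0] 0.92 z47: [0.6376 0.1307 0.047 ] z82 mid-crate: [0.6239 0.123  0.082 ] capz95: [0.6188 0.1202 0.095 ]
w [504.0, 34.0, 111.0, 67.0] 0.76 z47: [0.7078 0.1303 0.047 ] z82 mid-crate: [0.6858 0.1227 0.082 ] capz95: [0.6776 0.1199 0.095 ]
w [394.0, 222.0, 100.0, 90.0] 0.7 z47: [ 0.6335 -0.0317  0.047 ] z82 mid-crate: [ 0.6203 -0.0201  0.082 ] capz95: [ 0.6154 -0.0157  0.095 ]
w [498.0, 132.0, 123.0, 73.0] 0.69 z47: [0.7178 0.052  0.047 ] z82 mid-crate: [0.6946 0.0537 0.082 ] capz95: [0.6859 0.0543 0.095 ]
```

View pics/12w.png

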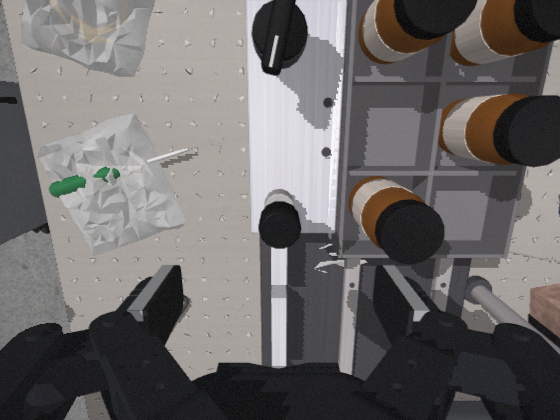

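View pics/12c.png

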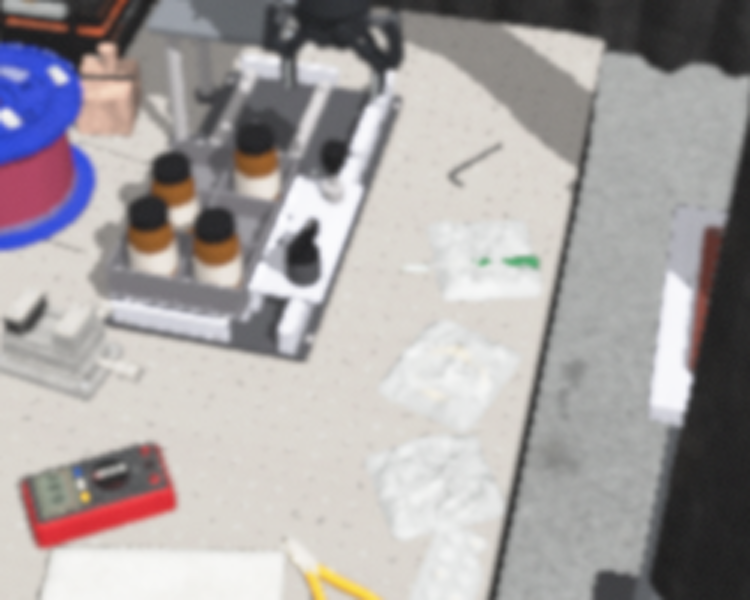

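servo_tool(
  deltas=[
    [0.085,0,0,0.025,0],
    [0.085,0,0,0.025,0],
    [0.085,0,0,0.025,0],
    [0.085,0,0,0.018,0],
    [0.085,0,0,0,0],
  ],
)

```text
t: 36.97
tool_pos: [0.5209, -0.0036, 0.1175]
tool_rot: [[-0.001, 1.0, -0.006], [1.0, 0.001, 0.001], [0.001, -0.006, -1.0]]
ft_force: [-0.1, -0.3, -1.1]
gripper_width: 0.085
finger_force: 0.0
```

servo_tool(
  deltas=[
    [0.05,0,0,0,0],
    [0.04,0,0,0,0],
    [0.04,0,0,0,0],
    [0.035,0,0,0,0],
    [0,0,0,0,0],
  ],
)

```text
t: 37.38
tool_pos: [0.5247, -0.0037, 0.123]
tool_rot: [[-0.001, 1.0, 0.005], [1.0, 0.001, -0.0], [-0.0, 0.005, -1.0]]
ft_force: [-4.1, -0.0, 1.3]
gripper_width: 0.0281
finger_force: 59.0
```

servo_tool(
  deltas=[
    [0,0,0,0,0],
    [0,0,0,0,0],
    [0,0,0,0,0],
    [0,0,0,0,0],
    [0,0,0,0,0],
  ],
)

```text
t: 37.8
tool_pos: [0.5245, -0.0037, 0.1229]
tool_rot: [[-0.001, 1.0, 0.004], [1.0, 0.001, -0.0], [-0.0, 0.004, -1.0]]
ft_force: [5.0, 0.4, 6.5]
gripper_width: 0.0282
finger_force: 59.2
```

servo_tool(
  deltas=[
    [0,0,0,-0.007,0],
    [0,0,0,-0.007,0],
    [0,0,0,-0.007,0],
    [0,0,0,-0.0065,0],
    [0,0,0,0,0],
  ],
)

```text
t: 38.22
tool_pos: [0.5245, -0.0036, 0.1507]
tool_rot: [[-0.001, 1.0, 0.004], [1.0, 0.001, -0.0], [-0.0, 0.004, -1.0]]
ft_force: [7.6, -0.2, -2.2]
gripper_width: 0.0278
finger_force: 59.8
```

servo_tool(
  deltas=[
    [0,-0.004,0,0,0],
    [0,-0.008,0,0,0],
    [0,-0.012,0,0,0],
    [0,-0.012,0,0,0],
    [0,-0.012,0,0,0],
  ],
)

```text
t: 38.63
tool_pos: [0.5245, -0.0511, 0.1496]
tool_rot: [[-0.002, 1.0, 0.004], [1.0, 0.002, 0.001], [0.001, 0.004, -1.0]]
ft_force: [9.0, 3.6, -1.1]
gripper_width: 0.0282
finger_force: 59.8
```

servo_tool(
  deltas=[
    [0,-0.012,0,0,0],
    [0,-0.012,0,0,0],
    [0,-0.012,0,0,0],
    [0,-0.012,0,0,0],
    [0,-0.012,0,0,0],
  ],
)

```text
t: 39.05
tool_pos: [0.5245, -0.1111, 0.1495]
tool_rot: [[-0.002, 1.0, 0.004], [1.0, 0.002, 0.001], [0.001, 0.004, -1.0]]
ft_force: [9.1, 2.8, -0.8]
gripper_width: 0.0278
finger_force: 59.8
```

servo_tool(
  deltas=[
    [0,-0.012,0,0,0],
    [0,-0.012,0,0,0],
    [0,-0.012,0,0,0],
    [0,-0.012,0,0,0],
    [0,-0.012,0,0,0],
  ],
)

```text
t: 39.47
tool_pos: [0.5245, -0.1709, 0.1494]
tool_rot: [[-0.002, 1.0, 0.003], [1.0, 0.002, 0.001], [0.001, 0.003, -1.0]]
ft_force: [8.0, 3.1, -1.8]
gripper_width: 0.028
finger_force: 59.8
```

servo_tool(
  deltas=[
    [0,-0.012,0,0,0],
    [0,-0.01,0,0,0],
    [0,-0.007,0,0,0],
    [0,-0.004,0,0,0],
    [0,0,0,0,0],
  ],
)

```text
t: 39.88
tool_pos: [0.5245, -0.2056, 0.1494]
tool_rot: [[-0.0, 1.0, 0.004], [1.0, 0.0, -0.001], [-0.001, 0.004, -1.0]]
ft_force: [8.6, -2.1, -1.7]
gripper_width: 0.028
finger_force: 59.8
```

servo_tool(
  deltas=[
    [0,0,0,0,0],
    [0,0,0,0,0],
    [0,0,0,0,0],
    [0,0,0,0,0],
    [0,0,0,0,0],
  ],
)

```text
t: 40.3
tool_pos: [0.5245, -0.2047, 0.1494]
tool_rot: [[-0.001, 1.0, 0.004], [1.0, 0.001, -0.0], [-0.0, 0.004, -1.0]]
ft_force: [8.5, -0.5, -1.4]
gripper_width: 0.028
finger_force: 59.8
```

Lower the plunger to its seat, release and rise.

servo_tool(
  deltas=[
    [0,0,0,0.007,0],
    [0,0,0,0.007,0],
    [0,0,0,0.007,0],
    [0,0,0,0.0055,0],
    [0,0,0,0,0],
  ],
)

```text
t: 40.72
tool_pos: [0.5245, -0.2048, 0.123]
tool_rot: [[-0.001, 1.0, 0.003], [1.0, 0.001, -0.001], [-0.001, 0.003, -1.0]]
ft_force: [9.2, -1.5, -0.3]
gripper_width: 0.0279
finger_force: 60.0
```

servo_tool(
  deltas=[
    [0.05,0,0,0,0],
    [0.07,0,0,0,0],
    [0.085,0,0,0,0],
    [0.085,0,0,-0.015,0],
    [0.085,0,0,-0.025,0],
  ],
)

```text
t: 41.13
tool_pos: [0.5206, -0.2041, 0.1598]
tool_rot: [[-0.001, 1.0, -0.006], [1.0, 0.001, 0.003], [0.003, -0.006, -1.0]]
ft_force: [-0.3, -0.7, -0.6]
gripper_width: 0.0843
finger_force: 0.0
```

servo_tool(
  deltas=[
    [0.085,0,0,-0.025,0],
    [0.085,0.02,0,0,0],
    [0.085,0.03,0,0,0],
    [0.085,0.03,0,0,0],
    [0.085,0.03,0,0,0],
  ],
)

```text
t: 41.55
tool_pos: [0.522, -0.0937, 0.187]
tool_rot: [[0.0, 1.0, -0.001], [1.0, -0.0, -0.0], [-0.0, -0.001, -1.0]]
ft_force: [0.6, -0.2, -0.3]
gripper_width: 0.0852
finger_force: 0.0
```

servo_tool(
  deltas=[
    [0.085,0.019,0,0,6.6],
    [0.085,0,0,0,6.6],
    [0.085,0,0,0,0],
    [0.085,0,0,0,0],
    [0.085,0,0,0,0],
  ],
)

```text
t: 41.97
tool_pos: [0.5225, -0.0766, 0.187]
tool_rot: [[0.225, 0.974, -0.001], [0.974, -0.225, -0.0], [-0.0, -0.001, -1.0]]
ft_force: [-0.3, -0.3, -0.1]
gripper_width: 0.0855
finger_force: 0.0
```

Run:
```python
from h import *
c=robot.camera('wrist'); save(c,'w13.png');B=robot.camera('side'); s=robot.get_state(); print(s['tool_pos'],s['tool_rot'][:2,0],s['joint_positions'])
for k in (B,c): 
  for l in ('plunger_grip','clamp_grip'): print(l,[(np.round(r['bbox']).tolist(),round(r['confidence'],2),onz(k,*r['bbox'][:2],.12)) for r in robot.recognise(k,l)])
print(proj(c,(.526,-.0752,.12)),proj(c,(.5245,-.2048,.132)))
```

```text
[ 0.5226 -0.0766  0.1871] [0.2265 0.974 ] [ 35.7152  10.3722 -35.4602 103.9304   6.4793  67.7471 -14.8553]
plunger_grip []
clamp_grip [([297.0, 192.0, 12.0, 20.0], 0.43, array([ 0.5161, -0.0594,  0.12  ]))]
plunger_grip [([315.0, 357.0, 9.0, 9.0], 0.64, array([ 0.5262, -0.1747,  0.12  ]))]
clamp_grip [([283.0, 230.0, 54.0, 92.0], 0.88, array([ 0.5252, -0.0764,  0.12  ]))]
[283.5237 228.2436] [322.5953 404.0278]
```

View pics/w13.png

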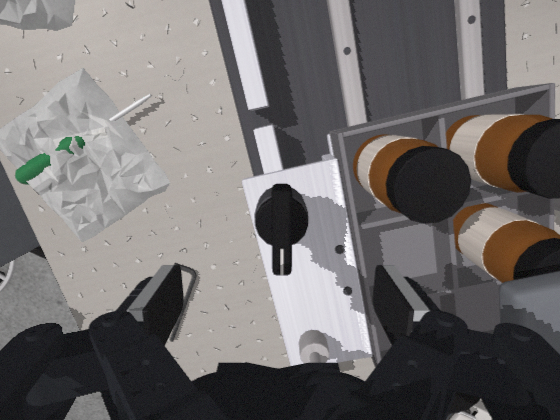

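servo_tool(
  deltas=[
    [0.06,0,0.0025,0,0],
    [0.06,0,0,0.02,0],
    [0.06,0,0,0.02,0],
    [0.06,0,0,0.02,0],
    [0.06,0,0,0.01,0],
  ],
)

```text
t: 42.68
tool_pos: [0.5243, -0.0763, 0.1152]
tool_rot: [[0.227, 0.974, -0.002], [0.974, -0.227, 0.001], [0.0, -0.002, -1.0]]
ft_force: [-0.8, -0.6, -0.2]
gripper_width: 0.0602
finger_force: 0.0
```

servo_tool(
  deltas=[
    [0.06,0,0,0,0],
    [0.03,0,0,0,0],
    [0.03,0,0,0,0],
    [0,0,0,0,0],
    [0,0,0,0,0],
  ],
)

```text
t: 43.1
tool_pos: [0.5253, -0.0762, 0.1183]
tool_rot: [[0.227, 0.974, 0.0], [0.974, -0.227, -0.0], [-0.0, 0.0, -1.0]]
ft_force: [-20.5, 1.2, 25.8]
gripper_width: 0.0118
finger_force: 40.0
```

servo_tool(
  deltas=[
    [0,0,0,0,0],
    [0,0,0,0,0],
    [0,0,0,0,0],
    [0,0,0,0,5],
    [0,0,0,0,5],
  ],
)

```text
t: 43.52
tool_pos: [0.5254, -0.0763, 0.1186]
tool_rot: [[0.396, 0.918, 0.001], [0.918, -0.396, -0.001], [-0.0, 0.001, -1.0]]
ft_force: [-3.1, 0.1, 6.7]
gripper_width: 0.0117
finger_force: 59.1
```

servo_tool(
  deltas=[
    [0,0,0,0,5],
    [0,0,0,0,5],
    [0,0,0,0,5],
    [0,0,0,0,5],
    [0,0,0,0,5],
  ],
)

```text
t: 43.93
tool_pos: [0.5259, -0.0766, 0.1186]
tool_rot: [[0.748, 0.664, 0.002], [0.664, -0.748, -0.001], [0.001, 0.002, -1.0]]
ft_force: [-1.3, -1.1, 4.9]
gripper_width: 0.0115
finger_force: 58.8
```

servo_tool(
  deltas=[
    [0,0,0,0,5],
    [0,0,0,0,5],
    [0,0,0,0,5],
    [0,0,0,0,5],
    [0,0,0,0,5],
  ],
)

```text
t: 44.35
tool_pos: [0.5262, -0.0769, 0.1186]
tool_rot: [[0.958, 0.286, 0.003], [0.286, -0.958, -0.001], [0.002, 0.002, -1.0]]
ft_force: [0.3, -2.4, 2.9]
gripper_width: 0.0117
finger_force: 58.7
```

servo_tool(
  deltas=[
    [0,0,0,0,5],
    [0,0,0,0,5],
    [0,0,0,0,5],
    [0,0,0,0,1],
    [0,0,0,0,0],
  ],
)

```text
t: 44.77
tool_pos: [0.5263, -0.0773, 0.1187]
tool_rot: [[1.0, 0.015, 0.003], [0.015, -1.0, -0.002], [0.003, 0.002, -1.0]]
ft_force: [1.0, -5.5, 6.2]
gripper_width: 0.0117
finger_force: 59.2
```

servo_tool(
  deltas=[
    [0,0,0,0,0],
    [0.03,0,0,0,0],
    [0.05,0,0,0,0],
    [0.06,0,0,0,0],
    [0.06,0,0,0,0],
  ],
)

```text
t: 45.18
tool_pos: [0.525, -0.0759, 0.1171]
tool_rot: [[1.0, 0.016, -0.001], [0.016, -1.0, 0.0], [-0.001, -0.0, -1.0]]
ft_force: [-1.2, 0.2, 0.5]
gripper_width: 0.0592
finger_force: 0.0
```

servo_tool(
  deltas=[
    [0.06,0,0,-0.01,0],
    [0.06,0,0,-0.025,0],
    [0.06,0,0,-0.025,0],
    [0.06,0,0,-0.02,0],
    [0.06,0,0,0,0],
  ],
)

```text
t: 45.6
tool_pos: [0.5274, -0.0761, 0.2023]
tool_rot: [[1.0, 0.016, 0.006], [0.016, -1.0, -0.001], [0.006, 0.001, -1.0]]
ft_force: [0.7, -0.6, 0.7]
gripper_width: 0.06
finger_force: 0.0
```

servo_tool(
  deltas=[
    [0.06,-0.01,0,-0.01,0],
    [0.06,-0.01,0,-0.02,0],
    [0.06,-0.01,0,-0.02,0],
    [0.06,0,0,0,0],
    [0.06,0,0,0,0],
  ],
)

```text
t: 46.02
tool_pos: [0.4955, -0.0767, 0.2486]
tool_rot: [[1.0, 0.015, 0.002], [0.015, -1.0, -0.001], [0.002, 0.001, -1.0]]
ft_force: [-0.1, 0.1, -0.7]
gripper_width: 0.0601
finger_force: 0.0
```

```bash
python3 m.py 14 | grep -v ^s
python3 - <<'E'
import cv2,numpy as np
a=cv2.resize(cv2.imread('pics/14w.png'),(400,300)); b=cv2.resize(cv2.imread('pics/14d.png')[140:290,180:380],(400,300),interpolation=cv2.INTER_CUBIC); c=cv2.resize(cv2.imread('pics/14s.png')[150:320,220:445],(400,300),interpolation=cv2.INTER_CUBIC)
cv2.imwrite('pics/14c.png',np.vstack([np.hstack([a,b]),np.hstack([c,0*c])]))
E
```

```text
[ 0.495  -0.0766  0.2465] [0.9999 0.0152] [ 27.8661   3.2611 -24.893  103.2355   1.409   73.8818 -86.5128]
d [270.0, 195.0, 12.0, 22.0] 0.86 z47: [ 0.6292 -0.1127  0.047 ] z82 mid-crate: [ 0.6153 -0.0707  0.082 ] capz95: [ 0.6102 -0.0551  0.095 ]
d [251.0, 189.0, 16.0, 23.0] 0.74 z47: [ 0.7079 -0.1258  0.047 ] z82 mid-crate: [ 0.6915 -0.0834  0.082 ] capz95: [ 0.6854 -0.0676  0.095 ]
d [281.0, 169.0, 12.0, 26.0] 0.68 z47: [ 0.6324 -0.2735  0.047 ] z82 mid-crate: [ 0.6185 -0.2264  0.082 ] capz95: [ 0.6133 -0.2089  0.095 ]
d [256.0, 180.0, 13.0, 27.0] 0.58 z47: [ 0.7083 -0.1873  0.047 ] z82 mid-crate: [ 0.6919 -0.1429  0.082 ] capz95: [ 0.6858 -0.1265  0.095 ]
w [262.0, 47.0, 68.0, 85.0] 0.94 z47: [ 0.6262 -0.0618  0.047 ] z82 mid-crate: [ 0.6197 -0.0634  0.082 ] capz95: [ 0.6173 -0.064   0.095 ]
w [457.0, 55.0, 116.0, 76.0] 0.84 z47: [ 0.6218 -0.2408  0.047 ] z82 mid-crate: [ 0.6158 -0.2232  0.082 ] capz95: [ 0.6136 -0.2167  0.095 ]
w [268.0, 3.0, 24.0, 6.0] 0.45 z47: [ 0.6613 -0.0671  0.047 ] z82 mid-crate: [ 0.6511 -0.0682  0.082 ] capz95: [ 0.6472 -0.0686  0.095 ]
w [444.0, 173.0, 55.0, 42.0] 0.33 z47: [ 0.5129 -0.2455  0.047 ] z82 mid-crate: [ 0.5185 -0.2273  0.082 ] capz95: [ 0.5206 -0.2206  0.095 ]
w [334.0, 250.0, 32.0, 11.0] 0.33 z47: [ 0.4271 -0.1398  0.047 ] z82 mid-crate: [ 0.442 -0.133  0.082] capz95: [ 0.4475 -0.1305  0.095 ]
```

View pics/14c.png

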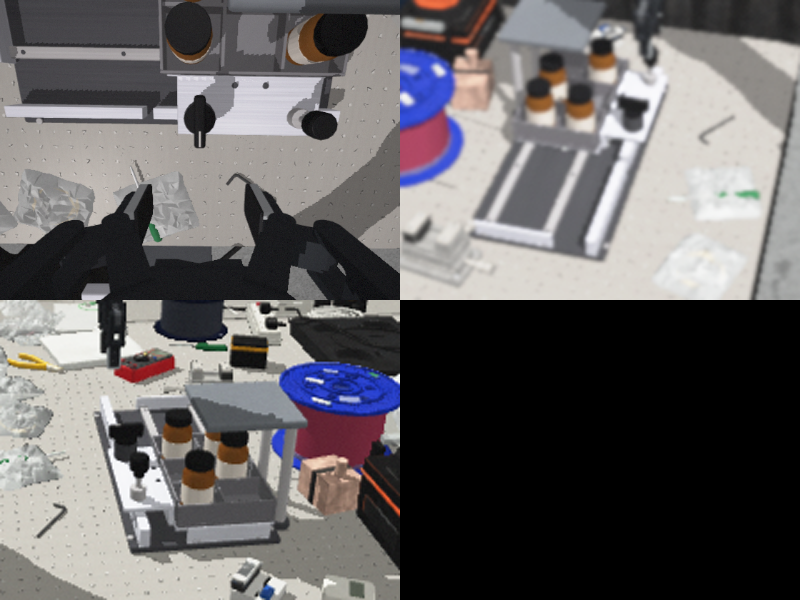

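The crate is under the lamp panel with all four bottles upright. The clamp bar points fore and aft, the plunger is seated and the gripper is clear.

```bash
python3 -c "
from h import *
print(robot.hand_in())"
```

```text
the job is handed in; nothing more can be done
None
```

The job is handed in, no verdict returned: the last pictures show all four bottles upright in the crate at the test notch, with the plunger seated, the clamp bar back at locked and the gripper clear of everything.

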